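# Find the high spot of a pulley on the run-out stand

### The arm

A 7-joint arm with a two-finger parallel gripper is mounted at the origin on a cart in front of the work surface, level with it; the furniture and walls round the work are solid. World frame = base frame: x ahead of the robot, y to its left, z up, the work surface at z = 0. Lengths are in m, angles in rad, forces in N, time in s.
With the tool pointing down it reaches from about 0.4 to 0.875 m from the base axis. Payload 4.4 kg.
Tool frame: the origin (TCP) lies at the very end of the fingers, on their centre line; the grasp point (between the pads) lies arm.grip_depth behind it (arm.grip_depth is the distance from the TCP to the grasp point, in m); z points along the fingers, y is the direction in which the jaws open and shut (so a half turn about z gives the same grasp; the last joint's range is limited). The gripper opens to 85 mm and grips with 20 to 120 N. Pads are 22 mm wide; open, the fingers measure 114 mm over their backs; the gripper's body (76 mm by 85 mm) begins 54 mm behind the grasp point. The pads swing forward as they close: fully open they stand 13 mm farther back than shut.
Start: joints at [1.069, 0.628, 0.038, 1.517, -0.027, 0.996, -0.02], TCP at [0.274, -0.589, 0.231] pointing down, gripper open.
Joint ranges: [-3.06, 3.06], [-0.37, 2.12], [-1.25, 1.32], [0.18, 2.47], [-1.1, 4.24], [0.23, 1.98], [-2.94, 2.94]. Speed limits (rad/s): [2.57, 2.57, 3.14, 3.14, 3.14, 3.14, 3.14].

### API

Orientations are given as a rotation vector (axis times angle).
In Python, from cell import arm gives the robot as it stands. The module is installed in compiled form; this text tells all that it offers.
- The arm moves only by the tool jog_arm, never from a script. Its argument "targets" is a list of rows, each an object with "travel": the shift along the tool's x, y, z normalised to -1 to 1, where 1 is 4 cm, a list of three; "rotation": the turn, a rotation vector about the tool's x, y, z normalised to -1 to 1, where 1 is 0.12 rad, a list of three; "claw": the opening, from 0 (shut) to 1 (fully open). In form: [{"travel": [x, y, z], "rotation": [wx, wy, wz], "claw": claw}, ...]. A call has 1 to 20 rows; each row shifts and turns the commanded pose from where the row before left it, along the tool's axes as they then stand; what a row does not reach is not made up. A row lasts 1/12 s, in which the tool goes at most 41.7 mm and 7.16 degrees, less where a joint would pass 70% of its speed; a pose out of reach is approached as far as the arm can. A call with a number of a shift or a turn outside -1 to 1 is refused whole. A call with a gripper value outside its range is refused whole. The fingers move at their own pace and stop on an object; "force" is the grip in N (left out, the last holds). Time passes only in rows, so rows that do not move let the fingers close. It gives the time, the measured TCP pose, the force and the opening at its end, in the units of the state.
- arm.get_state(): the state, without advancing time (a new reading comes with each control period).
- arm.grab_frame(name): name is "scene" or "side" or "wrist"; returns a dict with "frame" (420x560x3 uint8, red, green, blue), "depth" (420x560 float32, m along the optical axis (not along the pixel's ray), 0 where there is no reading), "K" (3x3 intrinsics, pixels), "distortion" ([k1, k2, p1, p2, k3] as OpenCV has them; the pictures are not rectified), "camera_from_world" (4x4, takes a point from world to camera coordinates). Camera axes: x right, y up, looking along -z (the intrinsics and any distortion apply to the point x, -y, -z); pixel columns grow to the right and rows downward; lengths in m; the calibration is good to about 2 mm. A picture is of the moment at which its call begins.
- arm.finish_job(): hands the job in, once; it reports no verdict.
The state is a dict: "clock": time; "qpos": joint angles; "qvel": joint speeds; "effort": joint torques, N m; "eef_pos": TCP position; "eef_rot": TCP orientation; "force": force on the tool from outside, world axes, zero at the start; "ft_torque": the same for the moment, N m; "width": finger opening in m.
Only numpy, scipy, OpenCV 4.12 (cv2) and the standard library are available. Lean on these libraries where they do the work, as an engineer would, in place of code of your own. Each camera call takes 0.05 s, during which the arm holds its last target.

### The job

On the run-out stand, crank the pulley slowly by its black knob (never faster than half a turn a second) and feel for the one high spot of its groove, where the sprung pointer is pushed back the furthest. Leave the pulley standing with the high spot right at the pointer, then swing the red lock lever all the way over, away from its present side; be gentle with the knob and lever, do not push on the pointer yourself, and leave the other things on the desk alone.

Things in the scene. Friction and masses are not known exactly. Their poses are not given: they have to be found in the camera images.
- stand: fixed grey run-out stand, base plate 215 x 245 mm, its top 18 mm above the desk. Origin: on the desk under the vertical spindle axis of the pulley. Its x axis points from the spindle to the pointer; the lock lever is on its -y side
- hub_top (a point): top of the hub cap (26 mm wide, 4 mm high), on the spindle axis of the steel pulley, 53 mm above the desk. The pulley has two round rims 136 mm in diameter; the top face of the upper one is 49 mm above the desk. It turns without end either way. Bearing friction is felt as about 1.3 N at the knob, the same at every angle and either way
- groove_level (a point): point on the spindle axis at the height of the groove, 37 mm above the desk. The groove floor, nearly hidden under the upper rim, is round, 60 mm radius, but for one smooth high spot of about 3.3 mm that spreads 0.45 rad to either side of its peak. Where it lies relative to the knob differs every time and is not known; at the start it is at least 0.9 rad from the pointer
- pointer_tip (a point): foremost point of the small steel roller (12 mm) at the end of the horizontal brass spring pointer, where it bears on the groove, 37 mm above the desk (rod of 11 mm, in an aluminium bracket no higher than 46 mm). In the frame of the stand its x is 0.060 m on the round part of the groove and 0.0632 m at the peak of the high spot; the spring presses with 12 to 17 N
- pointer: the sprung pointer, a brass rod that slides along the stand's x axis (origin as the stand's when on the round part). Turning the high spot up to it takes up to about 4 N more at the knob, nothing at the peak itself, and just beyond the peak it helps the turning as much. Let go on either slope, the pulley rolls away; let go within 0.05 rad of the peak, it stays
- knob_mid (a point): the black crank knob of the pulley, an upright round handle 14 mm in diameter that turns freely on its pin, 51 to 88 mm above the desk, 45 mm from the spindle axis; this point is in its middle, 70 mm above the desk. It goes round with the pulley
- crank: the upper rim of the pulley with the knob. Origin: on the desk under the spindle axis; its x axis points from the axis to the knob
- lock (a joint): lock lever, a short steel lever with a red grip (16 mm in diameter), pivot 44 mm above the desk; 0 rad leaning 0.55 rad from upright to the stand's -x side (as found), 1.1 rad fully over, leaning as much to its +x side. It stays where it is put; about 2 N at the grip move it. Moving it does not turn the pulley
- lever_grip (a point): middle of the red grip of the lock lever, 42 mm from its pivot; the pivot's axis is the y axis of the stand. The grip ends 12 mm beyond this point
- lock_lever: the lock lever; origin on its pivot axis, 44 mm above the desk
- micrometer: micrometer lying on the desk at the right, 51 x 126 mm, a bystander
- v_block: steel V-block, 45 x 40 x 36 mm, on the desk to the left of the stand, a bystander

How it is judged:
On the way, in this order (a step that is already met when the one before it is completed fails the run):
1. the pulley's high spot is brought to the pointer (pointer pushed back to within 0.4 mm of its furthest) with the lever still as found (x of pointer_tip in the frame of stand above 0.0628 m and angular speed of crank below 0.3 rad/s and value of joint lock below 0.3 rad), for 0.3 s.
2. the lock lever is swung over with the high spot still at the pointer (value of joint lock above 1 rad and x of pointer_tip in the frame of stand above 0.0628 m), for 0.2 s.
At the end, for the whole second after the job is handed in: the high spot is at the pointer (pointer pushed back to within 0.4 mm of its furthest, about 0.15 rad of pulley angle either side), the pulley is at rest, and the lock lever is fully over (beyond 1.0 of its 1.1 rad) (all of step 2 and angular speed of crank below 0.05 rad/s); the robot touches nothing.
It fails at once if the pulley is spun faster than half a turn a second (3.14 rad/s) (angular speed of crank above 3.14 rad/s).
It fails at once if something pushes the pulley or its knob with more than 50 N (the squeeze of both fingers counted) (contact force between anything else and crank above 50 N).
It fails at once if the lever is pushed with more than 25 N (contact force between anything else and lock_lever above 25 N).
It fails at once if the robot pushes on the sprung pointer (over 3 N) (contact force between any of the arm, the fingers and pointer above 3 N).
It fails at once if the micrometer or the V-block is moved more than 15 mm (distance of any of micrometer, v_block from where it was at the start of the episode above 0.015 m).
It also fails if it takes over 72 s, if anything falls off the work surface, if the arm or the gripper's body presses on something with over 40 N, if the wrist force passes 120 N, or if a joint passes its speed limit or range.

## Working session

There is one attempt and no reset: what is moved stays moved. The work goes in short steps, Python scripts to look and compute and a tool call to move; the robot and the scene stay as the last step left them, time stands still between calls to the robot, and variables do not carry over. Pictures are saved under pics/ and viewed, and the job is handed in when it is done.

Besides the shell and the picture viewer there is one more tool, called as name(argument=value, ...) on one line, values as JSON. jog_arm: Moves the arm, as the interface text tells. Its arguments: {"type":"object","properties":{"targets":{"type":"array","items":{"type":"object","properties":{"travel":{"type":"array","items":{"type":"number"}},"rotation":{"type":"array","items":{"type":"number"}},"claw":{"type":"number"}}}},"force":{"type":"number"}},"required":["targets"]}

```bash
mkdir -p pics; python3 - <<'E'
from cell import arm
import cv2
print(arm.get_state(), arm.grip_depth)
for n in ["scene","side","wrist"]:
    f=arm.grab_frame(n); cv2.imwrite(f"pics/{n}0.png",f["frame"][:,:,::-1]); print(n,f["K"].tolist(),f["distortion"],f["camera_from_world"].tolist())
E
```

```text
{'clock': 0.0, 'qpos': array([ 1.06919582,  0.62932118,  0.03846141,  1.51837136, -0.02700852,
        0.9962705 , -0.01999731]), 'qvel': array([ 1.59976366e-03, -2.15967994e-03,  4.09470616e-04, -8.21316344e-04,
        7.58501776e-05, -1.22853073e-03,  4.05765811e-04]), 'effort': array([-1.17131763e-04, -5.63395143e+01,  1.22643359e+00, -1.93449301e+01,
        1.09739168e-02,  1.03835689e-02, -1.17087779e-05]), 'eef_pos': array([ 0.27414746, -0.58868028,  0.23040452]), 'eef_rot': array([-3.06555166e+00, -6.78732737e-01,  6.70323014e-04]), 'force': array([-0.20009411, -0.48263089, -0.47971166]), 'ft_torque': array([-0.01585541, -0.06793689, -0.03162965]), 'width': 0.08550257216158401} 0.0187
scene [[385.8408344583045, 0.0, 277.9426394842056], [0.0, 385.8408344583045, 209.96236809525888], [0.0, 0.0, 1.0]] [-0.04721425  0.          0.          0.          0.        ] [[0.49919201655047146, -0.8661274689867011, 0.02511051729783917, -0.3918401573326205], [0.323083853610081, 0.21294249198036705, 0.9221021194236845, -0.22234524488158333], [-0.8040050709720266, -0.45219321376584426, 0.386
[... 270 characters left out ...]
34536083, -0.0016196275254677654, 0.42723565515330864], [0.2537776422959349, -0.50249652478209, 0.8264951003198018, -0.26880835744903797], [-0.37515429387389265, 0.7364482533307696, 0.5629415830741586, -1.1768374785138338], [0.0, 0.0, 0.0, 1.0]]
wrist [[322.2061817573196, 0.0, 278.34370707656495], [0.0, 322.2061817573196, 207.0135178692893], [0.0, 0.0, 1.0]] [-0.03938007  0.          0.          0.          0.        ] [[0.42133482049840915, -0.9069019334303349, -0.00241912709373053, -0.6484543077133011], [0.8757630570057641, 0.4075582267354116, -0.2587186885484066, 0.03313499944523224], [0.2356184140076787, 0.10688861006023569, 0.9659496819296016, -0.3789657240115111], [0.0, 0.0, 0.0, 1.0]]
```

View pics/scene0.png

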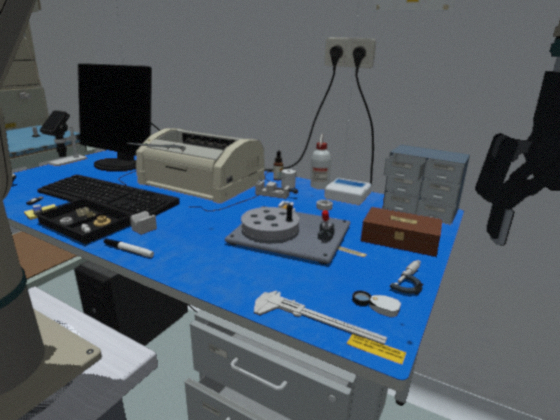

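View pics/side0.png

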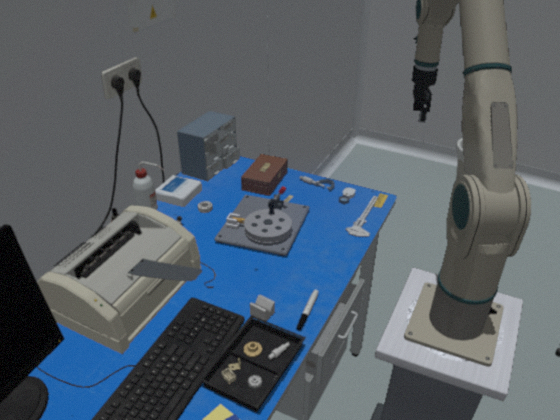

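View pics/wrist0.png

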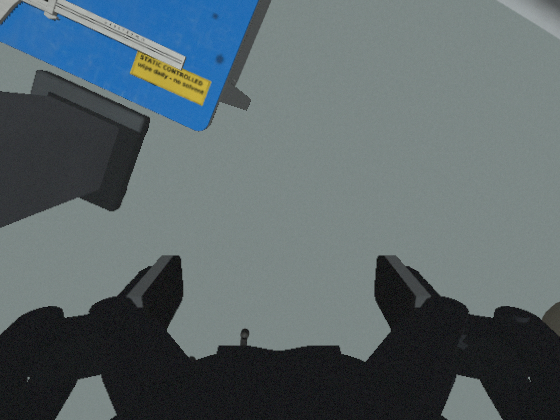

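The scene view shows the pulley at (270,224), the black knob at (289,212) and the red grip at (325,218). The side view shows the pulley at (268,228), the pointer at (237,220), the knob at (272,206) and the red grip at (283,190). The wrist view does not show the stand yet.

```bash
cat > h.py <<'E'
import numpy as np, cv2
from cell import arm
def rays(f,uv):
    p=cv2.undistortPoints(np.array(uv,float).reshape(-1,1,2),f["K"],np.array(f["distortion"],float)).reshape(-1,2)
    d=np.c_[p[:,0],-p[:,1],-np.ones(len(p))]
    T=f["camera_from_world"];R=T[:3,:3];c=-R.T@T[:3,3]
    return c,d@R
def onz(f,uv,z):
    c,d=rays(f,uv); return c+d*((z-c[2])/d[:,2])[:,None]
def depthpts(f,uv):
    c,d=rays(f,uv); uv=np.array(uv,int).reshape(-1,2); return c+d*f["depth"][uv[:,1],uv[:,0]][:,None]
def tri(fs,uvs):
    A=np.zeros((3,3));b=np.zeros(3)
    for f,uv in zip(fs,uvs):
        c,d=rays(f,[uv]);d=d[0]/np.linalg.norm(d[0]);P=np.eye(3)-np.outer(d,d);A+=P;b+=P@c
    return np.linalg.solve(A,b)
def red(f):
    h=cv2.cvtColor(f["frame"],cv2.COLOR_RGB2HSV)
    return (((h[...,0]<8)|(h[...,0]>172))&(h[...,1]>150)&(h[...,2]>70)).astype(np.uint8)
E
python3 - <<'E'
from h import *
S=arm.grab_frame("scene");D=arm.grab_frame("side")
print(onz(S,[(270,220)],.049),depthpts(S,[(270,220)]),onz(D,[(268,226)],.049),depthpts(D,[(268,226)]))
for f,n,r in((S,"scene",(220,190,140,80)),(D,"side",(205,170,120,90))):
    m=red(f);k,l,s,c=cv2.connectedComponentsWithStats(m)
    print(n,[(s[i].tolist(),c[i]) for i in range(1,k) if s[i][4]>8])
    x,y,w,h=r
    cv2.imwrite(f"pics/{n}1.png",cv2.resize(f["frame"][y:y+h,x:x+w,::-1],(0,0),fx=5.6,fy=5.6,interpolation=cv2.INTER_CUBIC))
E
```

```text
[[ 0.55109091 -0.11232166  0.049     ]] [[ 0.54828156 -0.11398327  0.05046898]] [[ 0.55052483 -0.08939364  0.049     ]] [[ 0.55120034 -0.09065596  0.04795935]]
scene [([323, 210, 5, 10, 45], array([324.97777778, 214.77777778]))]
side [([137, 171, 7, 4, 18], array([140.05555556, 172.77777778])), ([280, 187, 5, 5, 14], array([282.        , 189.28571429]))]
```

View pics/scene1.png

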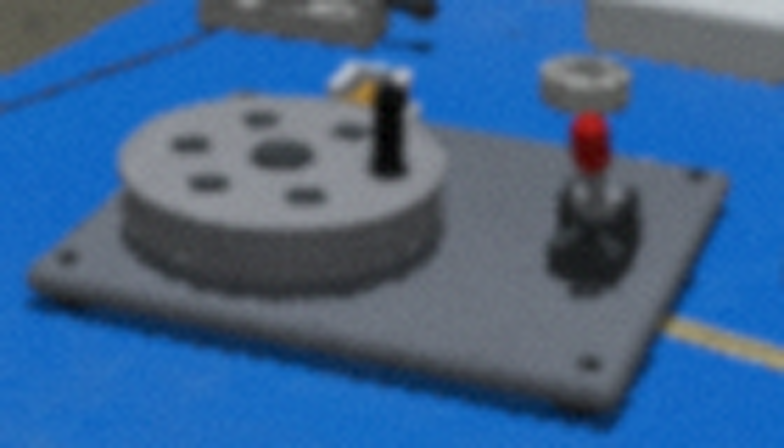

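View pics/side1.png

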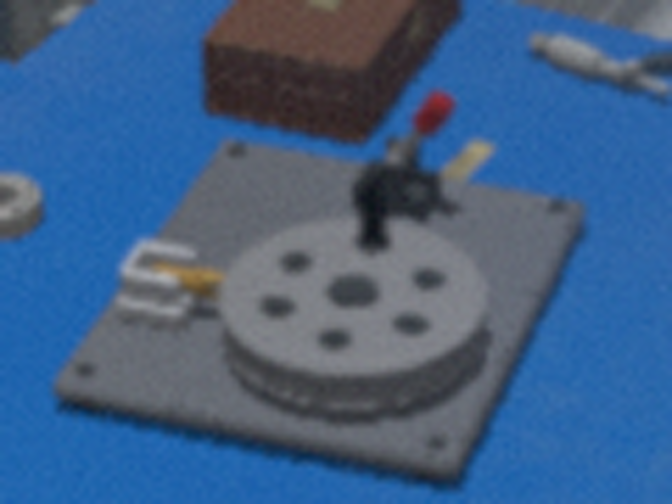

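In the zooms, the hub cap is at scene (270.4,217.5) and side (268.2,221.8). The knob top is at scene (289.6,205), with its foot at side (271.4,213.4). The brass pointer lies on the far side, and the lever leans toward the robot.

```bash
python3 - <<'E'
from h import *
S=arm.grab_frame("scene");D=arm.grab_frame("side")
s=lambda x,y:(220+x/5.6,190+y/5.6); d=lambda x,y:(205+x/5.6,170+y/5.6)
print("hub",onz(S,[s(282,154)],.053),onz(D,[d(354,290)],.053))
print("knob top",onz(S,[s(391,86)],.088),"bot",onz(S,[s(388,172)],.051),onz(D,[d(372,243)],.050))
c=onz(D,[d(230,143),d(582,205),d(455,480),d(60,395)],.018);print("side corners",c)
c2=onz(S,[s(728,180),s(615,405),s(32,280)],.018);print("scene corners",c2)
print("lever",tri([S,D],[(325.4,214.9),(282.2,189.9)]))
for a,b in((c[0],c[1]),(c[3],c[2]),(c2[0],c2[1]),(c[0],c[3]),(c2[1],c2[2])):
    v=b-a;print(np.linalg.norm(v),np.degrees(np.arctan2(v[1],v[0])))
print(onz(D,[d(215,282),d(160,275)],.037))
E
```

```text
hub [[ 0.55590489 -0.11030411  0.053     ]] [[ 0.55677106 -0.10268412  0.053     ]]
knob top [[ 0.56952753 -0.15242281  0.088     ]] bot [[ 0.56792334 -0.1534564   0.051     ]] [[ 0.5698571  -0.14758702  0.05      ]]
side corners [[ 7.09004994e-01 -2.40946381e-01  1.80000000e-02]
 [ 5.05615889e-01 -2.73040705e-01  1.80000000e-02]
 [ 4.63904512e-01 -2.89860055e-02  1.80000000e-02]
 [ 6.69014049e-01  3.56238168e-04  1.80000000e-02]]
scene corners [[ 0.70832503 -0.25117705  0.018     ]
 [ 0.4982639  -0.28545818  0.018     ]
 [ 0.46396057 -0.05069145  0.018     ]]
lever [ 0.57898803 -0.23513222  0.07994994]
0.20590573955500827 -171.03280054852155
0.20719770596431353 -171.8587064892063
0.21284002416894673 -170.73126766729314
0.24459401025658456 99.41006591080544
0.2372596424726699 98.31303997631188
[[ 0.63452319 -0.09639349  0.037     ]
 [ 0.66307431 -0.08894689  0.037     ]]
```

jog_arm(targets=[{"travel": [0.566,-0.3415,0],"rotation": [0,0,0],"claw": 1},{"travel": [0.566,-0.3415,0],"rotation": [0,0,0],"claw": 1},{"travel": [0.566,-0.3415,0],"rotation": [0,0,0],"claw": 1},{"travel": [0.566,-0.3415,0],"rotation": [0,0,0],"claw": 1},{"travel": [0.566,-0.3415,0],"rotation": [0,0,0],"claw": 1},{"travel": [0.566,-0.3415,0],"rotation": [0,0,0],"claw": 1},{"travel": [0.566,-0.3415,0],"rotation": [0,0,0],"claw": 1},{"travel": [0.566,-0.3415,0],"rotation": [0,0,0],"claw": 1},{"travel": [0.566,-0.3415,0],"rotation": [0,0,0],"claw": 1},{"travel": [0.566,-0.3415,0],"rotation": [0,0,0],"claw": 1},{"travel": [0.566,-0.3415,0],"rotation": [0,0,0],"claw": 1},{"travel": [0.566,-0.3415,0],"rotation": [0,0,0],"claw": 1},{"travel": [0.566,-0.3415,0],"rotation": [0,0,0],"claw": 1},{"travel": [0.566,-0.3415,0],"rotation": [0,0,0],"claw": 1},{"travel": [0.566,-0.3415,0],"rotation": [0,0,0],"claw": 1},{"travel": [0.566,-0.3415,0],"rotation": [0,0,0],"claw": 1},{"travel": [0.566,-0.3415,0],"rotation": [0,0,0],"claw": 1},{"travel": [0.566,-0.3415,0],"rotation": [0,0,0],"claw": 1},{"travel": [0.566,-0.3415,0],"rotation": [0,0,0],"claw": 1},{"travel": [0.566,-0.3415,0],"rotation": [0,0,0],"claw": 1}])

```text
clock: 2.02
eef_pos: [0.5702, -0.1493, 0.2314]
eef_rot: [3.067, 0.679, 0.0]
force: [0.8, -0.8, 0.1]
width: 0.0853
```

jog_arm(targets=[{"travel": [0,0,0],"rotation": [0,0,-0.99],"claw": 1},{"travel": [0,0,0],"rotation": [0,0,-0.99],"claw": 1},{"travel": [0,0,0],"rotation": [0,0,-0.99],"claw": 1},{"travel": [0,0,0],"rotation": [0,0,-0.99],"claw": 1},{"travel": [0,0,0],"rotation": [0,0,-0.99],"claw": 1},{"travel": [0,0,0],"rotation": [0,0,-0.99],"claw": 1},{"travel": [0,0,0],"rotation": [0,0,-0.99],"claw": 1},{"travel": [0,0,0],"rotation": [0,0,-0.99],"claw": 1},{"travel": [0,0,0],"rotation": [0,0,-0.99],"claw": 1},{"travel": [0,0,0],"rotation": [0,0,-0.99],"claw": 1},{"travel": [0,0,0],"rotation": [0,0,-0.99],"claw": 1},{"travel": [0,0,0],"rotation": [0,0,-0.99],"claw": 1},{"travel": [0,0,0],"rotation": [0,0,0],"claw": 1},{"travel": [0,0,0],"rotation": [0,0,0],"claw": 1}])

```text
clock: 3.18
eef_pos: [0.5695, -0.1507, 0.2313]
eef_rot: [-1.881, -2.516, -0.0]
force: [0.1, 0.1, -0.9]
width: 0.0857
```

```bash
python3 - <<'E'
from h import *
s=arm.get_state(); print(s["qpos"].round(3),s["eef_pos"],s["force"])
R=cv2.Rodrigues(s["eef_rot"])[0];print(R.round(3))
f=arm.grab_frame("wrist");cv2.imwrite("pics/w1.png",f["frame"][:,:,::-1]);np.savez("w1.npz",**f)
E
```

```text
[ 0.447  0.561 -0.37   1.686  0.24   0.94   0.274] [ 0.56949888 -0.15066784  0.23127309] [ 0.06895403  0.13229437 -0.86990968]
[[-0.283  0.959 -0.   ]
 [ 0.959  0.283  0.   ]
 [ 0.     0.    -1.   ]]
```

View pics/w1.png

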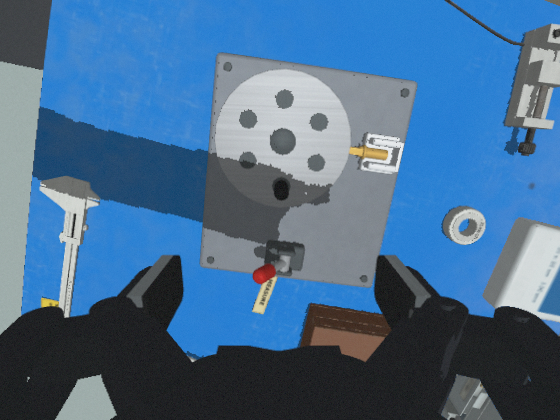

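The wrist view shows the hub at (283,141), the knob at (281,187), the brass pointer at (370,153) and the red grip at (264,273). Plate corners are at (219,54), (416,80), (374,286) and (201,266).

```bash
python3 - <<'E'
from h import *
f=dict(np.load("w1.npz"))
im=f["frame"]
cv2.imwrite("pics/w1z.png",cv2.resize(im[55:295,190:420,::-1],(0,0),fx=2.5,fy=2.5,interpolation=cv2.INTER_CUBIC))
g=cv2.cvtColor(im,cv2.COLOR_RGB2GRAY)
print("hub",onz(f,[(283,141)],.053),depthpts(f,[(283,141)]))
c=onz(f,[(219,54),(416,80),(374,286),(201,266)],.018);print(c)
for i,j in((0,1),(3,2),(1,2),(0,3)):
    v=c[j]-c[i];print(np.linalg.norm(v),np.degrees(np.arctan2(v[1],v[0])))
print("knob top/bot",onz(f,[(281,192)],.088),onz(f,[(281,182)],.051), depthpts(f,[(281,190),(281,186)]))
m=red(f);k,l,s,cc=cv2.connectedComponentsWithStats(m);print([(s[i].tolist(),cc[i]) for i in range(1,k) if s[i][4]>20])
print("pointer",onz(f,[(388,154),(352,151)],.040))
# rim fit via ellipse: depth-based mask of points at z~.049
uv=np.array([(u,v) for v in range(50,230) for u in range(200,365)]);P=depthpts(f,uv)
q=P[(abs(P[:,2]-.049)<.006)];print(len(q))
mask=np.zeros(g.shape,np.uint8);sel=uv[(abs(P[:,2]-.049)<.006)];mask[sel[:,1],sel[:,0]]=255
ct=max(cv2.findContours(mask,0,1)[0],key=cv2.contourArea)
xy=onz(f,ct.reshape(-1,2),.049)[:,:2].astype(np.float32)
print(cv2.minEnclosingCircle(xy),cv2.fitEllipse(xy))
E
```

```text
hub [[ 0.56064573 -0.10446196  0.053     ]] [[ 0.56065366 -0.10447569  0.05273595]]
[[ 0.47370829 -0.04042496  0.018     ]
 [ 0.67723535 -0.00610447  0.018     ]
 [ 0.71912471 -0.24217301  0.018     ]
 [ 0.50904033 -0.27585776  0.018     ]]
0.20640048713498754 9.571661696057015
0.21276773856223252 9.109223028887858
0.23975627254274534 -79.93784380073633
0.23806921936912093 -81.4651600561626
knob top/bot [[ 0.57084676 -0.14674691  0.088     ]] [[ 0.57046019 -0.14441548  0.051     ]] [[ 0.57029634 -0.14489982  0.08835742]
 [ 0.56958148 -0.14234397  0.08316839]]
[([253, 264, 23, 20, 299], array([263.67892977, 273.47157191]))]
pointer [[ 0.66879806 -0.08689543  0.04      ]
 [ 0.63195377 -0.09468309  0.04      ]]
14670
((0.5679900050163269, -0.10316724330186844), 0.07552900910377502) ((0.561948299407959, -0.10469947755336761), (0.13299641013145447, 0.13997706770896912), 95.02732849121094)
```

View pics/w1z.png

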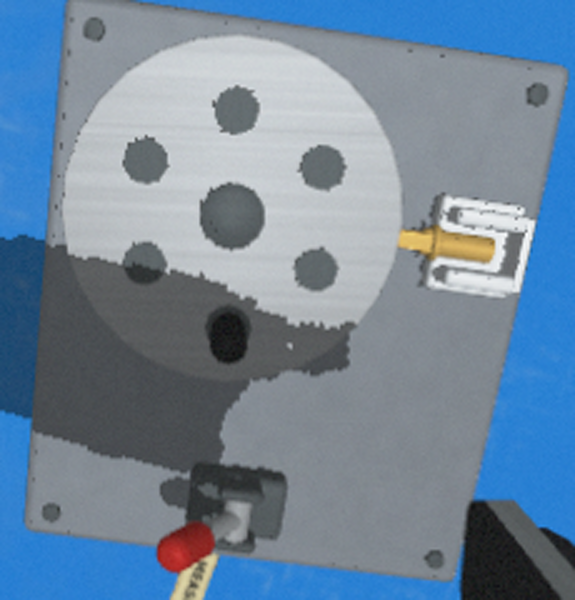

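jog_arm(targets=[{"travel": [0.045,0.055,0.54],"rotation": [0,0,0.5],"claw": 1},{"travel": [0,0,0.54],"rotation": [0,0,0],"claw": 1},{"travel": [0,0,0.54],"rotation": [0,0,0],"claw": 1},{"travel": [0,0,0.54],"rotation": [0,0,0],"claw": 1},{"travel": [0,0,0.54],"rotation": [0,0,0],"claw": 1},{"travel": [0,0,0.54],"rotation": [0,0,0],"claw": 1},{"travel": [0,0,0.54],"rotation": [0,0,0],"claw": 0.6},{"travel": [0,0,0.54],"rotation": [0,0,0],"claw": 0.5},{"travel": [0,0,0],"rotation": [0,0,0],"claw": 0.4},{"travel": [0,0,0],"rotation": [0,0,0],"claw": 0.4},{"travel": [0,0,0],"rotation": [0,0,0],"claw": 0.4}], force=20)

```text
clock: 4.15
eef_pos: [0.572, -0.1481, 0.0596]
eef_rot: [1.951, 2.46, 0.001]
force: [-0.1, 1.0, 1.0]
width: 0.0343
```

```bash
python3 - <<'E'
from h import *
s=arm.get_state(); print(s["qpos"].round(3),s["eef_pos"],s["force"],s["width"])
f=arm.grab_frame("wrist");cv2.imwrite("pics/w2.png",f["frame"][:,:,::-1])
E
```

```text
[ 0.37   0.786 -0.262  1.815  0.34   0.583  0.125] [ 0.57201278 -0.14810279  0.05955213] [-0.08118477  1.01722495  1.00873118] 0.03431935118734732
```

View pics/w2.png

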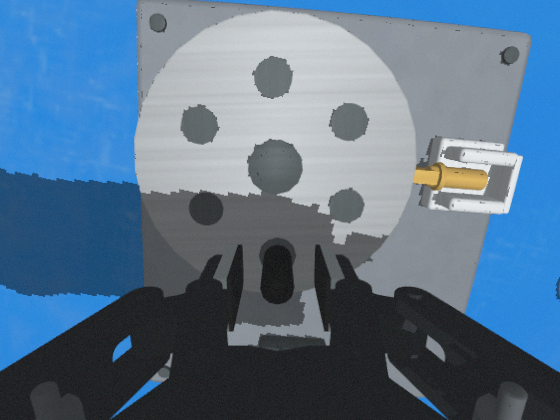

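The knob (277,275) stands centred between the fingers at (235,290) and (322,290). The pointer at (455,177) is clearly visible. I'll close to a loose cage, then crank in small steps.

jog_arm(targets=[{"travel": [0,0,0],"rotation": [0,0,0],"claw": 0.3},{"travel": [0,0,0],"rotation": [0,0,0],"claw": 0.24},{"travel": [0,0,0],"rotation": [0,0,0],"claw": 0.2},{"travel": [0,0,0],"rotation": [0,0,0],"claw": 0.2},{"travel": [0,0,0],"rotation": [0,0,0],"claw": 0.2}])

```text
clock: 4.62
eef_pos: [0.5713, -0.1482, 0.0588]
eef_rot: [1.951, 2.462, 0.0]
force: [-1.6, -0.6, -0.1]
width: 0.0169
```

jog_arm(targets=[{"travel": [0.002,-0.0675,0],"rotation": [0,0,0.5],"claw": 0.2},{"travel": [0.002,-0.0675,0],"rotation": [0,0,0.5],"claw": 0.2},{"travel": [0.002,-0.0675,0],"rotation": [0,0,0.5],"claw": 0.2},{"travel": [0.002,-0.0675,0],"rotation": [0,0,0.5],"claw": 0.2}])

```text
clock: 4.95
eef_pos: [0.562, -0.1492, 0.0588]
eef_rot: [2.233, 2.206, 0.004]
force: [2.1, 0.8, -1.5]
width: 0.0167
```

```bash
cat > st.py <<'E'
from h import *
import sys
s=arm.get_state();R=cv2.Rodrigues(s["eef_rot"])[0];p=s["eef_pos"];C=np.array([.561,-.1045])
r=p[:2]-C
print("clk %.2f"%s["clock"],"pos",p.round(4),"r %.4f ang %.3f head-in %.3f"%(np.hypot(*r),np.arctan2(r[1],r[0]),np.arctan2(-R[1,0],-R[0,0])),"Ftool",(R.T@s["force"]).round(2),"w %.4f"%s["width"],"q",s["qpos"].round(2))
if len(sys.argv)>1:
    f=arm.grab_frame("wrist");cv2.imwrite(f"pics/{sys.argv[1]}.png",f["frame"][:,:,::-1])
E
python3 st.py w3
```

```text
clk 4.95 pos [ 0.562  -0.1492  0.0588] r 0.0447 ang -1.549 head-in -1.583 Ftool [0.87 2.13 1.49] w 0.0167 q [ 0.34  0.77 -0.2   1.85  0.26  0.55 -0.04]
```

View pics/w3.png

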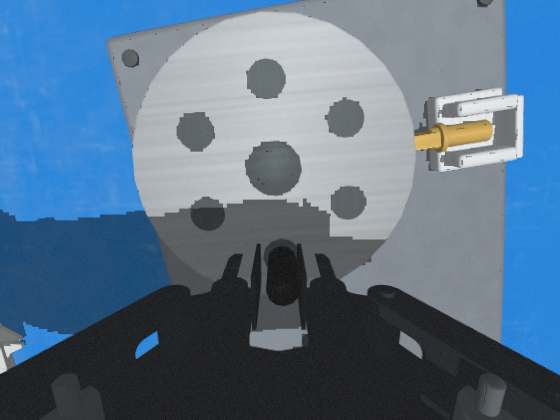

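The knob at (283,275) sits against the right finger and the cage holds. I'll continue clockwise and read the force every 0.24 rad.

jog_arm(targets=[{"travel": [0.002,-0.0675,0],"rotation": [0,0,0.5],"claw": 0.2},{"travel": [0.002,-0.0675,0],"rotation": [0,0,0.5],"claw": 0.2},{"travel": [0.002,-0.0675,0],"rotation": [0,0,0.5],"claw": 0.2},{"travel": [0.002,-0.0675,0],"rotation": [0,0,0.5],"claw": 0.2}])

```text
clock: 5.33
eef_pos: [0.5512, -0.1481, 0.0588]
eef_rot: [2.48, 1.925, 0.003]
force: [3.0, -1.5, -1.3]
width: 0.0173
```

jog_arm(targets=[{"travel": [0.002,-0.0675,0],"rotation": [0,0,0.5],"claw": 0.2},{"travel": [0.002,-0.0675,0],"rotation": [0,0,0.5],"claw": 0.2},{"travel": [0.002,-0.0675,0],"rotation": [0,0,0.5],"claw": 0.2},{"travel": [0.002,-0.0675,0],"rotation": [0,0,0.5],"claw": 0.2}])

```text
clock: 5.67
eef_pos: [0.541, -0.1445, 0.0588]
eef_rot: [2.693, 1.614, 0.003]
force: [1.8, -1.0, -1.1]
width: 0.0167
```

jog_arm(targets=[{"travel": [0.002,-0.0675,0],"rotation": [0,0,0.5],"claw": 0.2},{"travel": [0.002,-0.0675,0],"rotation": [0,0,0.5],"claw": 0.2},{"travel": [0.002,-0.0675,0],"rotation": [0,0,0.5],"claw": 0.2},{"travel": [0.002,-0.0675,0],"rotation": [0,0,0.5],"claw": 0.2}])

```text
clock: 6.0
eef_pos: [0.532, -0.1385, 0.0588]
eef_rot: [2.867, 1.279, 0.003]
force: [1.9, -0.5, -1.0]
width: 0.0171
```

```bash
python3 st.py w4
```

```text
clk 6.00 pos [ 0.532  -0.1385  0.0588] r 0.0447 ang -2.276 head-in -2.302 Ftool [0.86 1.78 1.02] w 0.0171 q [ 0.21  0.74 -0.01  1.94  0.01  0.46 -0.54]
```

jog_arm(targets=[{"travel": [0.002,-0.0675,0],"rotation": [0,0,0.5],"claw": 0.2},{"travel": [0.002,-0.0675,0],"rotation": [0,0,0.5],"claw": 0.2},{"travel": [0.002,-0.0675,0],"rotation": [0,0,0.5],"claw": 0.2},{"travel": [0.002,-0.0675,0],"rotation": [0,0,0.5],"claw": 0.2}])

```text
clock: 6.38
eef_pos: [0.5247, -0.1305, 0.0588]
eef_rot: [3.0, 0.929, 0.002]
force: [1.7, -1.6, -0.5]
width: 0.017
```

jog_arm(targets=[{"travel": [0.002,-0.0675,0],"rotation": [0,0,0.5],"claw": 0.2},{"travel": [0.002,-0.0675,0],"rotation": [0,0,0.5],"claw": 0.2},{"travel": [0.002,-0.0675,0],"rotation": [0,0,0.5],"claw": 0.2},{"travel": [0.002,-0.0675,0],"rotation": [0,0,0.5],"claw": 0.2}])

```text
clock: 6.72
eef_pos: [0.5195, -0.121, 0.0587]
eef_rot: [3.089, 0.563, 0.002]
force: [0.9, -2.4, -1.0]
width: 0.0174
```

jog_arm(targets=[{"travel": [0.002,-0.0675,0],"rotation": [0,0,0.5],"claw": 0.2},{"travel": [0.002,-0.0675,0],"rotation": [0,0,0.5],"claw": 0.2},{"travel": [0.002,-0.0675,0],"rotation": [0,0,0.5],"claw": 0.2},{"travel": [0.002,-0.0675,0],"rotation": [0,0,0.5],"claw": 0.2}])

```text
clock: 7.05
eef_pos: [0.5172, -0.1123, 0.0588]
eef_rot: [3.133, 0.187, 0.004]
force: [1.7, -6.9, -1.0]
width: 0.0167
```

jog_arm(targets=[{"travel": [0.002,-0.0675,0],"rotation": [0,0,0.5],"claw": 0.2},{"travel": [0.002,-0.0675,0],"rotation": [0,0,0.5],"claw": 0.2},{"travel": [0.002,-0.0675,0],"rotation": [0,0,0.5],"claw": 0.2},{"travel": [0.002,-0.0675,0],"rotation": [0,0,0.5],"claw": 0.2}])

```text
clock: 7.38
eef_pos: [0.5163, -0.1014, 0.0587]
eef_rot: [3.133, -0.19, 0.002]
force: [-0.1, -5.5, 0.3]
width: 0.017
```

```bash
python3 st.py w5
```

```text
clk 7.38 pos [ 0.5163 -0.1014  0.0587] r 0.0448 ang 3.072 head-in 3.020 Ftool [ 0.56  5.44 -0.31] w 0.0170 q [-0.02  0.73  0.24  2.   -0.37  0.44 -1.19]
```

View pics/w5.png

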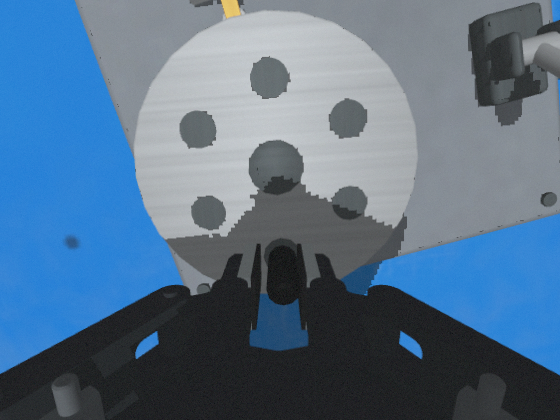

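The bump has been reached: the tangential force rose from about 2 N to 6.9 N. Smaller steps from here.

jog_arm(targets=[{"travel": [0.0005,-0.034,0],"rotation": [0,0,0.25],"claw": 0.2},{"travel": [0.0005,-0.034,0],"rotation": [0,0,0.25],"claw": 0.2},{"travel": [0,0,0],"rotation": [0,0,0],"claw": 0.2}])

```text
clock: 7.68
eef_pos: [0.5165, -0.0963, 0.0586]
eef_rot: [3.129, -0.281, -0.0]
force: [0.5, -3.8, 2.5]
width: 0.017
```

jog_arm(targets=[{"travel": [0.0005,-0.034,0],"rotation": [0,0,0.25],"claw": 0.2},{"travel": [0.0005,-0.034,0],"rotation": [0,0,0.25],"claw": 0.2},{"travel": [0,0,0],"rotation": [0,0,0],"claw": 0.2}])

```text
clock: 7.93
eef_pos: [0.5171, -0.0926, 0.0585]
eef_rot: [-3.118, 0.375, 0.001]
force: [-0.6, -1.4, 0.7]
width: 0.0171
```

```bash
python3 st.py w6
```

```text
clk 7.93 pos [ 0.5171 -0.0926  0.0585] r 0.0455 ang 2.877 head-in 2.902 Ftool [-0.27  1.46 -0.7 ] w 0.0171 q [-0.05  0.74  0.26  2.01 -0.42  0.45 -1.28]
```

View pics/w6.png

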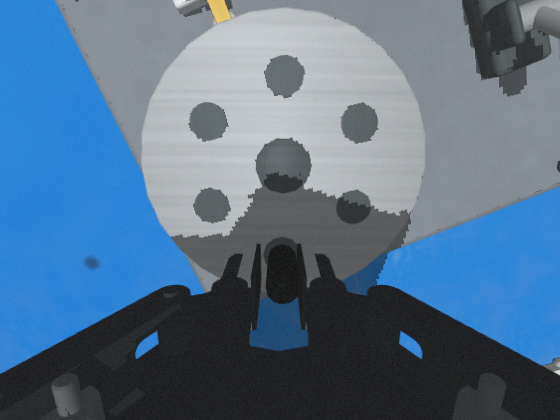

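jog_arm(targets=[{"travel": [0,-0.034,0],"rotation": [0,0,0.25],"claw": 0.2},{"travel": [0,0,0],"rotation": [0,0,0],"claw": 0.2}])

```text
clock: 8.15
eef_pos: [0.5173, -0.0915, 0.0584]
eef_rot: [-3.112, 0.422, 0.001]
force: [-0.9, -2.2, 1.6]
width: 0.0172
```

jog_arm(targets=[{"travel": [0,-0.034,0],"rotation": [0,0,0.25],"claw": 0.2},{"travel": [0,0,0],"rotation": [0,0,0],"claw": 0.2}])

```text
clock: 8.32
eef_pos: [0.5178, -0.0903, 0.0584]
eef_rot: [-3.106, 0.469, 0.001]
force: [0.4, -1.7, 1.6]
width: 0.0169
```

```bash
python3 st.py w7
```

```text
clk 8.32 pos [ 0.5178 -0.0903  0.0584] r 0.0455 ang 2.824 head-in 2.842 Ftool [ 0.91  1.45 -1.62] w 0.0169 q [-0.06  0.74  0.28  2.01 -0.44  0.45 -1.32]
```

View pics/w7.png

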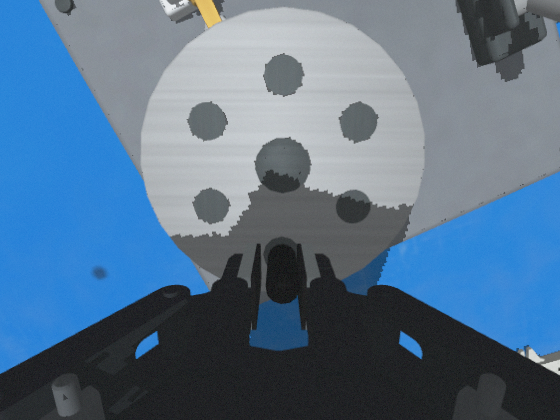

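The knob (283,275) still rests on the right finger. I'll keep going until the force changes side.

jog_arm(targets=[{"travel": [0,-0.034,0],"rotation": [0,0,0.25],"claw": 0.2},{"travel": [0,0,0],"rotation": [0,0,0],"claw": 0.2}])

```text
clock: 8.53
eef_pos: [0.5182, -0.0891, 0.0584]
eef_rot: [-3.098, 0.516, 0.001]
force: [-1.0, -1.4, -0.6]
width: 0.0168
```

```bash
python3 st.py
```

```text
clk 8.53 pos [ 0.5182 -0.0891  0.0584] r 0.0455 ang 2.796 head-in 2.812 Ftool [-0.5   1.63  0.59] w 0.0168 q [-0.07  0.74  0.29  2.   -0.45  0.46 -1.34]
```

jog_arm(targets=[{"travel": [0,-0.034,0],"rotation": [0,0,0.25],"claw": 0.2},{"travel": [0,0,0],"rotation": [0,0,0],"claw": 0.2}])

```text
clock: 8.7
eef_pos: [0.5187, -0.0878, 0.0584]
eef_rot: [-3.09, 0.562, 0.0]
force: [-0.8, -0.5, -0.7]
width: 0.0169
```

```bash
python3 st.py
```

```text
clk 8.70 pos [ 0.5187 -0.0878  0.0584] r 0.0455 ang 2.765 head-in 2.782 Ftool [-0.6   0.71  0.68] w 0.0169 q [-0.08  0.74  0.3   2.   -0.46  0.46 -1.37]
```

jog_arm(targets=[{"travel": [0,-0.034,0],"rotation": [0,0,0.25],"claw": 0.2},{"travel": [0,0,0],"rotation": [0,0,0],"claw": 0.2}])

```text
clock: 8.87
eef_pos: [0.5193, -0.0866, 0.0585]
eef_rot: [-3.082, 0.609, -0.0]
force: [0.1, 0.7, -0.0]
width: 0.0172
```

```bash
python3 st.py w8
```

```text
clk 8.87 pos [ 0.5193 -0.0866  0.0585] r 0.0454 ang 2.735 head-in 2.752 Ftool [-0.19 -0.7   0.03] w 0.0172 q [-0.09  0.74  0.31  2.   -0.48  0.46 -1.39]
```

View pics/w8.png

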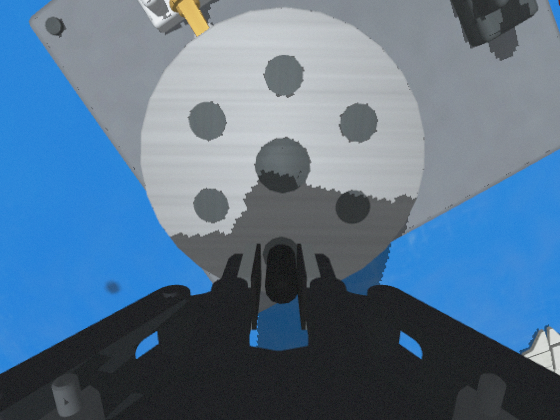

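jog_arm(targets=[{"travel": [0,-0.034,0],"rotation": [0,0,0.25],"claw": 0.2},{"travel": [0,-0.034,0],"rotation": [0,0,0.25],"claw": 0.2},{"travel": [0,0,0],"rotation": [0,0,0],"claw": 0.2}])

```text
clock: 9.17
eef_pos: [0.5204, -0.084, 0.0585]
eef_rot: [-3.062, 0.701, -0.0]
force: [0.7, -0.3, 0.3]
width: 0.0171
```

```bash
python3 st.py w9
```

```text
clk 9.17 pos [ 0.5204 -0.084   0.0585] r 0.0454 ang 2.674 head-in 2.691 Ftool [ 0.74 -0.04 -0.26] w 0.0171 q [-0.1   0.75  0.32  2.   -0.5   0.47 -1.43]
```

jog_arm(targets=[{"travel": [0,0.034,0],"rotation": [0,0,-0.25],"claw": 0.2},{"travel": [0,0.034,0],"rotation": [0,0,-0.25],"claw": 0.2},{"travel": [0,0,0],"rotation": [0,0,0],"claw": 0.2}])

```text
clock: 9.47
eef_pos: [0.5199, -0.0851, 0.0586]
eef_rot: [-3.081, 0.599, -0.001]
force: [2.9, 5.0, -1.4]
width: 0.0173
```

```bash
python3 st.py
```

```text
clk 9.47 pos [ 0.5199 -0.0851  0.0586] r 0.0455 ang 2.701 head-in 2.757 Ftool [ 0.84 -5.69  1.46] w 0.0173 q [-0.09  0.74  0.3   2.   -0.48  0.46 -1.38]
```

jog_arm(targets=[{"travel": [0,0.034,0],"rotation": [0,0,-0.25],"claw": 0.2},{"travel": [0,0,0],"rotation": [0,0,0],"claw": 0.2}])

```text
clock: 9.63
eef_pos: [0.5194, -0.0862, 0.0586]
eef_rot: [-3.09, 0.553, -0.001]
force: [2.4, 5.0, -1.0]
width: 0.0171
```

```bash
python3 st.py w10
```

```text
clk 9.63 pos [ 0.5194 -0.0862  0.0586] r 0.0455 ang 2.728 head-in 2.788 Ftool [ 0.55 -5.56  1.03] w 0.0171 q [-0.08  0.74  0.29  2.   -0.46  0.46 -1.36]
```

jog_arm(targets=[{"travel": [0,0.034,0],"rotation": [0,0,-0.25],"claw": 0.2},{"travel": [0,0.034,0],"rotation": [0,0,-0.25],"claw": 0.2},{"travel": [0,0,0],"rotation": [0,0,0],"claw": 0.2}])

```text
clock: 9.93
eef_pos: [0.5182, -0.0889, 0.0586]
eef_rot: [-3.105, 0.46, -0.0]
force: [2.0, 4.7, 0.2]
width: 0.0169
```

```bash
python3 st.py
```

```text
clk 9.93 pos [ 0.5182 -0.0889  0.0586] r 0.0456 ang 2.792 head-in 2.847 Ftool [ 0.56 -5.09 -0.15] w 0.0169 q [-0.06  0.74  0.28  2.01 -0.44  0.45 -1.32]
```

jog_arm(targets=[{"travel": [0,0.034,0],"rotation": [0,0,-0.25],"claw": 0.2},{"travel": [0,0,0],"rotation": [0,0,0],"claw": 0.2},{"travel": [0,0,0],"rotation": [0,0,0],"claw": 0.2}])

```text
clock: 10.18
eef_pos: [0.5176, -0.0903, 0.0586]
eef_rot: [-3.111, 0.416, -0.0]
force: [1.7, 5.3, -0.4]
width: 0.0175
```

```bash
python3 st.py
```

```text
clk 10.18 pos [ 0.5176 -0.0903  0.0586] r 0.0456 ang 2.825 head-in 2.876 Ftool [ 0.21 -5.58  0.39] w 0.0175 q [-0.06  0.74  0.27  2.01 -0.43  0.45 -1.3 ]
```

jog_arm(targets=[{"travel": [0,0.034,0],"rotation": [0,0,-0.25],"claw": 0.2},{"travel": [0,0,0],"rotation": [0,0,0],"claw": 0.2},{"travel": [0,0,0],"rotation": [0,0,0],"claw": 0.2}])

```text
clock: 10.43
eef_pos: [0.517, -0.092, 0.0585]
eef_rot: [-3.118, 0.371, 0.0]
force: [1.4, 5.1, -0.5]
width: 0.0171
```

```bash
python3 st.py w11
```

```text
clk 10.43 pos [ 0.517  -0.092   0.0585] r 0.0457 ang 2.866 head-in 2.905 Ftool [ 0.19 -5.3   0.46] w 0.0171 q [-0.05  0.74  0.26  2.01 -0.42  0.45 -1.28]
```

View pics/w11.png

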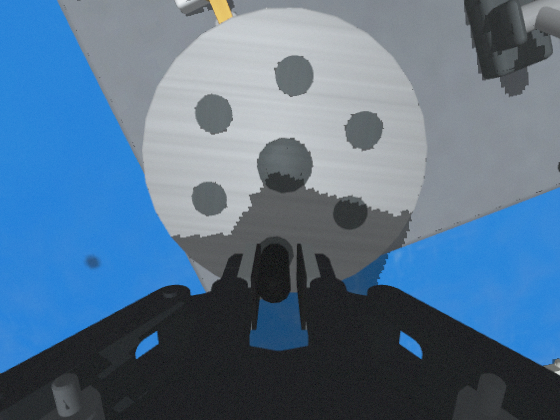

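```bash
cat > ha.py <<'E'
import cv2,numpy as np,sys
for n in sys.argv[1:]:
    g=cv2.cvtColor(cv2.imread(f"pics/{n}.png"),cv2.COLOR_BGR2GRAY)
    m=((g<135)&(g>60)).astype(np.uint8); m[:, :130]=0; m[:,430:]=0; m[245:]=0
    k,l,s,c=cv2.connectedComponentsWithStats(m)
    o=[(c[i].round(1).tolist(),int(s[i][4])) for i in range(1,k) if 700<s[i][4]<4000]
    print(n,o)
E
python3 ha.py w5 w6 w7 w8 w9 w10 w11
```

```text
w5 [([396.3, 19.2], 1400), ([268.9, 77.6], 1273), ([347.6, 118.5], 1168), ([197.6, 129.2], 1108), ([208.1, 212.3], 923)]
w6 [([283.9, 75.4], 1265), ([207.8, 121.1], 1142), ([359.1, 122.6], 1156), ([211.4, 205.2], 963)]
w7 [([282.9, 74.9], 1289), ([207.0, 120.8], 1140), ([358.1, 121.7], 1164), ([210.9, 205.5], 960)]
w8 [([283.4, 75.1], 1258), ([207.2, 120.3], 1106), ([358.2, 122.4], 1166), ([210.7, 205.0], 930)]
w9 [([181.7, 18.6], 848), ([285.1, 75.0], 1246), ([208.6, 118.8], 1148), ([359.0, 123.8], 1134), ([209.6, 203.4], 926)]
w10 [([297.9, 75.9], 1232), ([217.2, 112.1], 1160), ([366.2, 131.6], 1108), ([209.9, 196.9], 938)]
w11 [([293.8, 75.3], 1219), ([213.5, 113.8], 1147), ([363.6, 129.9], 1146), ([208.9, 198.3], 943)]
```

View pics/w9.png

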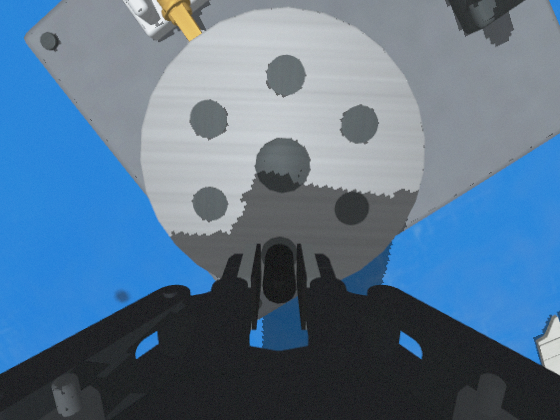

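```bash
python3 - <<'E'
from h import *
for n,r in(("scene",(220,190,140,80)),("side",(205,170,120,90))):
    f=arm.grab_frame(n);x,y,w,h=r
    cv2.imwrite(f"pics/{n}2.png",cv2.resize(f["frame"][y:y+h,x:x+w,::-1],(0,0),fx=5.6,fy=5.6,interpolation=cv2.INTER_CUBIC))
E
```

```text
(no output)
```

View pics/side2.png

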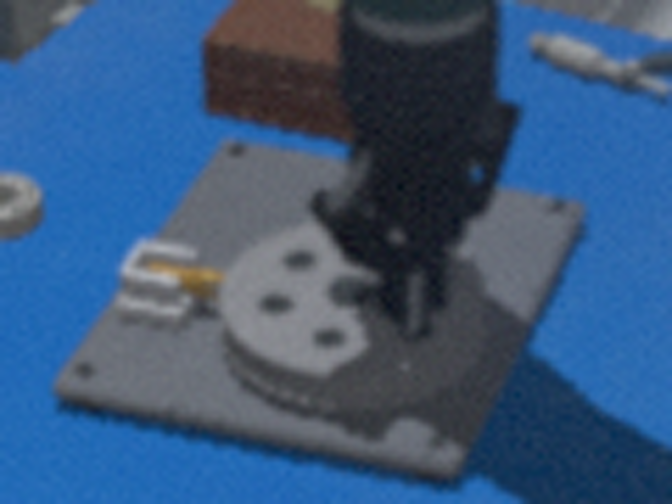

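```bash
python3 st.py
```

```text
clk 10.58 pos [ 0.517  -0.0923  0.0585] r 0.0456 ang 2.871 head-in 2.904 Ftool [-0.34 -4.78 -0.12] w 0.0172 q [-0.05  0.74  0.26  2.01 -0.42  0.45 -1.28]
```

jog_arm(targets=[{"travel": [0,0.034,0],"rotation": [0,0,-0.25],"claw": 0.2},{"travel": [0,0,0],"rotation": [0,0,0],"claw": 0.2},{"travel": [0,0,0],"rotation": [0,0,0],"claw": 0.2}])

```text
clock: 10.83
eef_pos: [0.5165, -0.0943, 0.0585]
eef_rot: [-3.124, 0.327, 0.0]
force: [0.6, 4.3, 0.0]
width: 0.0171
```

```bash
python3 st.py
```

```text
clk 10.83 pos [ 0.5165 -0.0943  0.0585] r 0.0456 ang 2.916 head-in 2.933 Ftool [-0.35 -4.3  -0.  ] w 0.0171 q [-0.04  0.74  0.26  2.01 -0.41  0.45 -1.26]
```

jog_arm(targets=[{"travel": [0,0.034,0],"rotation": [0,0,-0.25],"claw": 0.2},{"travel": [0,0,0],"rotation": [0,0,0],"claw": 0.2},{"travel": [0,0,0],"rotation": [0,0,0],"claw": 0.2}])

```text
clock: 11.08
eef_pos: [0.5161, -0.0963, 0.0585]
eef_rot: [-3.129, 0.281, 0.0]
force: [0.3, 4.0, -0.1]
width: 0.017
```

```bash
python3 st.py w12; python3 ha.py w12
```

```text
clk 11.08 pos [ 0.5161 -0.0963  0.0585] r 0.0457 ang 2.961 head-in 2.962 Ftool [-0.42 -4.03  0.13] w 0.0170 q [-0.03  0.74  0.25  2.01 -0.39  0.45 -1.24]
w12 [([391.5, 13.0], 832), ([286.3, 75.5], 1260), ([207.7, 116.6], 1160), ([358.8, 126.5], 1122), ([206.7, 201.3], 954)]
```

jog_arm(targets=[{"travel": [0,0.034,0],"rotation": [0,0,-0.25],"claw": 0.2},{"travel": [0,0,0],"rotation": [0,0,0],"claw": 0.2},{"travel": [0,0,0],"rotation": [0,0,0],"claw": 0.2}])

```text
clock: 11.38
eef_pos: [0.5158, -0.0979, 0.0585]
eef_rot: [3.133, -0.234, -0.0]
force: [-0.1, 3.6, 0.1]
width: 0.017
```

```bash
python3 st.py w13; python3 ha.py w13
```

```text
clk 11.38 pos [ 0.5158 -0.0979  0.0585] r 0.0457 ang 2.997 head-in 2.993 Ftool [-0.66 -3.56 -0.14] w 0.0170 q [-0.02  0.73  0.24  2.01 -0.38  0.44 -1.21]
w13 [([396.6, 15.0], 1021), ([284.8, 75.0], 1238), ([206.7, 117.3], 1170), ([357.4, 126.0], 1168), ([206.7, 202.0], 951)]
```

jog_arm(targets=[{"travel": [0,0.034,0],"rotation": [0,0,-0.25],"claw": 0.2},{"travel": [0,0,0],"rotation": [0,0,0],"claw": 0.2},{"travel": [0,0,0],"rotation": [0,0,0],"claw": 0.2}])

```text
clock: 11.68
eef_pos: [0.5157, -0.0993, 0.0585]
eef_rot: [3.136, -0.187, 0.0]
force: [0.7, 1.7, 0.7]
width: 0.0175
```

```bash
python3 st.py w14; python3 ha.py w14
```

```text
clk 11.68 pos [ 0.5157 -0.0993  0.0585] r 0.0456 ang 3.027 head-in 3.023 Ftool [ 0.45 -1.73 -0.65] w 0.0175 q [-0.02  0.73  0.23  2.01 -0.37  0.44 -1.19]
w14 [([396.6, 16.5], 1231), ([284.8, 75.3], 1224), ([206.8, 117.3], 1142), ([357.6, 125.9], 1131), ([206.5, 202.1], 930)]
```

jog_arm(targets=[{"travel": [0,0.034,0],"rotation": [0,0,-0.25],"claw": 0.2},{"travel": [0,0,0],"rotation": [0,0,0],"claw": 0.2},{"travel": [0,0,0],"rotation": [0,0,0],"claw": 0.2}])

```text
clock: 11.98
eef_pos: [0.5155, -0.1006, 0.0585]
eef_rot: [3.138, -0.139, -0.0]
force: [0.7, 1.8, -0.3]
width: 0.0171
```

```bash
python3 st.py w15; python3 ha.py w15
```

```text
clk 11.98 pos [ 0.5155 -0.1006  0.0585] r 0.0456 ang 3.055 head-in 3.053 Ftool [ 0.59 -1.82  0.34] w 0.0171 q [-0.01  0.73  0.23  2.01 -0.36  0.44 -1.17]
w15 [([402.0, 19.5], 1335), ([285.6, 75.5], 1239), ([206.9, 117.4], 1170), ([357.7, 126.2], 1143), ([206.7, 201.9], 951)]
```

jog_arm(targets=[{"travel": [0,0.034,0],"rotation": [0,0,-0.25],"claw": 0.2},{"travel": [0,0,0],"rotation": [0,0,0],"claw": 0.2},{"travel": [0,0,0],"rotation": [0,0,0],"claw": 0.2}])

```text
clock: 12.28
eef_pos: [0.5155, -0.1019, 0.0585]
eef_rot: [3.14, -0.092, 0.0]
force: [-0.3, 1.1, 0.5]
width: 0.0171
```

```bash
python3 st.py w16; python3 ha.py w16
```

```text
clk 12.28 pos [ 0.5155 -0.1019  0.0585] r 0.0456 ang 3.084 head-in 3.083 Ftool [-0.36 -1.12 -0.52] w 0.0171 q [-0.    0.73  0.22  2.   -0.35  0.44 -1.15]
w16 [([404.3, 22.0], 1397), ([285.1, 75.5], 1269), ([206.9, 117.3], 1149), ([357.8, 125.8], 1123), ([206.7, 201.9], 962)]
```

View pics/w16.png

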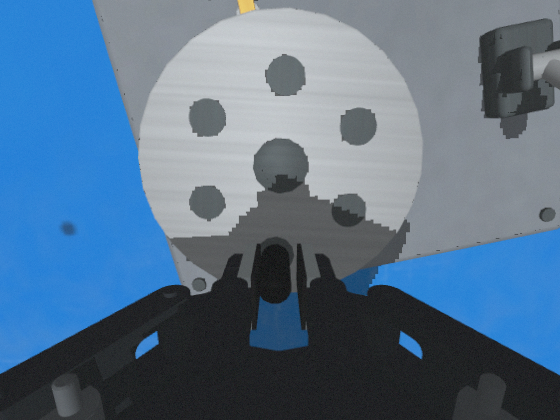

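```bash
cat > sa.py <<'E'
from h import *
import sys
F=[];n=sys.argv[1]
for i in range(6):
    f=arm.grab_frame("wrist");s=arm.get_state();R=cv2.Rodrigues(s["eef_rot"])[0];F.append(R.T@s["force"])
p=s["eef_pos"];r=p[:2]-np.array([.561,-.1045])
cv2.imwrite(f"pics/{n}.png",f["frame"][:,:,::-1])
g=cv2.cvtColor(f["frame"],cv2.COLOR_RGB2GRAY)
m=((g<135)&(g>60)).astype(np.uint8); m[:, :130]=0; m[:,430:]=0; m[245:]=0
k,l,st,c=cv2.connectedComponentsWithStats(m)
o=[c[i] for i in range(1,k) if 700<st[i][4]<4000 and 105<c[i][1]<140]
o.sort(key=lambda a:a[0]);rel=-np.arctan2(o[-1][1]-o[0][1],o[-1][0]-o[0][0])
h=np.arctan2(-R[1,0],-R[0,0]);a=np.arctan2(r[1],r[0])
print(n,"clk %.2f ang %.3f head %.3f pulley %.3f rel' %.3f nholes %d"%(s["clock"],a,h,h+rel,(h+rel-a+3.1416)%6.2832-3.1416,len(o)),"F",np.mean(F,0).round(2),"sd",np.std(F,0).round(2),"z %.4f"%p[2])
E
python3 sa.py x1
```

```text
x1 clk 12.63 ang 3.083 head 3.083 pulley 3.027 rel' -0.056 nholes 2 F [ 0.28 -1.46  0.13] sd [0.36 0.35 0.32] z 0.0585
```

jog_arm(targets=[{"travel": [0,0.034,0],"rotation": [0,0,-0.25],"claw": 0.2},{"travel": [0,0,0],"rotation": [0,0,0],"claw": 0.2}])

```text
clock: 12.8
eef_pos: [0.5155, -0.103, 0.0585]
eef_rot: [-3.141, 0.042, -0.0]
force: [-0.1, 0.7, -0.8]
width: 0.017
```

```bash
python3 sa.py x2
```

```text
x2 clk 13.10 ang 3.107 head 3.113 pulley 3.050 rel' -0.058 nholes 2 F [-0.27 -1.31 -0.16] sd [0.29 0.37 0.48] z 0.0585
```

jog_arm(targets=[{"travel": [0,0.034,0],"rotation": [0,0,-0.25],"claw": 0.2},{"travel": [0,0,0],"rotation": [0,0,0],"claw": 0.2}])

```text
clock: 13.27
eef_pos: [0.5154, -0.1045, 0.0586]
eef_rot: [3.141, 0.005, 0.0]
force: [0.1, 0.6, -0.2]
width: 0.017
```

```bash
python3 sa.py x3
```

```text
x3 clk 13.57 ang 3.141 head -3.140 pulley -3.202 rel' -0.060 nholes 2 F [ 0.03 -0.79 -0.07] sd [0.6  0.61 0.57] z 0.0585
```

Readings in both directions mirror about a pulley angle of 2.945 rad (matching force levels give 2.945, 2.947, 2.945 and 2.93). I'll go there from the clockwise side.

jog_arm(targets=[{"travel": [0,-0.034,0],"rotation": [0,0,0.25],"claw": 0.2},{"travel": [0,-0.034,0],"rotation": [0,0,0.25],"claw": 0.2},{"travel": [0,-0.034,0],"rotation": [0,0,0.25],"claw": 0.2},{"travel": [0,-0.034,0],"rotation": [0,0,0.25],"claw": 0.2},{"travel": [0,-0.034,0],"rotation": [0,0,0.25],"claw": 0.2},{"travel": [0,-0.034,0],"rotation": [0,0,0.25],"claw": 0.2},{"travel": [0,0,0],"rotation": [0,0,0],"claw": 0.2},{"travel": [0,0,0],"rotation": [0,0,0],"claw": 0.2}])

```text
clock: 14.23
eef_pos: [0.516, -0.096, 0.0586]
eef_rot: [3.129, -0.28, 0.0]
force: [-0.2, -2.8, 1.1]
width: 0.017
```

```bash
python3 sa.py x4
```

```text
x4 clk 14.53 ang 2.956 head 2.963 pulley 2.972 rel' 0.016 nholes 2 F [-0.58  3.1  -1.44] sd [0.42 0.34 0.36] z 0.0586
```

jog_arm(targets=[{"travel": [0,-0.026,0],"rotation": [0,0,0.19],"claw": 0.2},{"travel": [0,0,0],"rotation": [0,0,0],"claw": 0.2},{"travel": [0,0,0],"rotation": [0,0,0],"claw": 0.2}])

```text
clock: 14.78
eef_pos: [0.5162, -0.0949, 0.0585]
eef_rot: [-3.125, 0.316, -0.0]
force: [-1.0, -1.7, 2.0]
width: 0.017
```

```bash
python3 sa.py x5
```

```text
x5 clk 15.08 ang 2.931 head 2.940 pulley 2.944 rel' 0.013 nholes 2 F [ 0.14  2.34 -1.46] sd [0.37 0.4  0.48] z 0.0585
```

Pulley at 2.944. Now I'll centre the cage so nothing touches the knob, and see whether it stays.

jog_arm(targets=[{"travel": [0,0.02,0],"rotation": [0,0,-0.15],"claw": 0.2},{"travel": [0,0.02,0],"rotation": [0,0,-0.15],"claw": 0.2},{"travel": [0,0,0],"rotation": [0,0,0],"claw": 0.2},{"travel": [0,0,0],"rotation": [0,0,0],"claw": 0.2}])

```text
clock: 15.42
eef_pos: [0.5159, -0.0962, 0.0584]
eef_rot: [-3.13, 0.259, 0.0]
force: [-0.2, -0.1, -1.2]
width: 0.017
```

```bash
python3 sa.py x6; python3 sa.py x7
```

```text
x6 clk 15.72 ang 2.968 head 2.976 pulley 2.943 rel' -0.024 nholes 2 F [-0.02  0.04  0.2 ] sd [0.4  0.4  0.72] z 0.0585
x7 clk 16.02 ang 2.970 head 2.976 pulley 2.944 rel' -0.026 nholes 2 F [-0.17 -0.03 -0.11] sd [0.54 0.54 0.47] z 0.0585
```

View pics/x7.png

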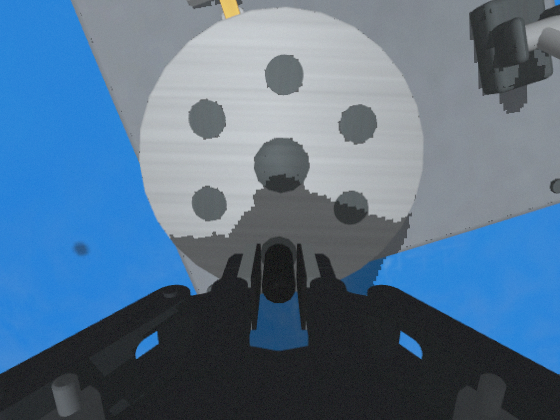

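The knob (278,272) stands free in the gap and the pulley holds still with zero force. Opening and lifting off.

jog_arm(targets=[{"travel": [0,0,0],"rotation": [0,0,0],"claw": 0.3},{"travel": [0,0,0],"rotation": [0,0,0],"claw": 0.4},{"travel": [0,0,0],"rotation": [0,0,0],"claw": 0.5},{"travel": [0,0,0],"rotation": [0,0,0],"claw": 0.5},{"travel": [0,0,-0.4],"rotation": [0,0,0],"claw": 0.5},{"travel": [0,0,-0.6],"rotation": [0,0,0],"claw": 0.5},{"travel": [0,0,-0.7],"rotation": [0,0,0],"claw": 0.5},{"travel": [0,0,-0.7],"rotation": [0,0,0],"claw": 0.5},{"travel": [0,0,-0.6],"rotation": [0,0,0],"claw": 0.5},{"travel": [0,0,-0.3],"rotation": [0,0,0],"claw": 0.5},{"travel": [0,0,0],"rotation": [0,0,0],"claw": 0.5}])

```text
clock: 16.93
eef_pos: [0.5177, -0.0971, 0.1934]
eef_rot: [3.131, -0.259, 0.009]
force: [0.3, -0.4, -0.0]
width: 0.0429
```

```bash
python3 st.py y1; python3 - <<'E'
from h import *
f=arm.grab_frame("wrist");np.savez("y1.npz",**f)
E
```

```text
clk 16.93 pos [ 0.5177 -0.0971  0.1934] r 0.0439 ang 2.973 head-in 2.976 Ftool [0.36 0.36 0.04] w 0.0429 q [-0.13  0.53  0.38  1.91 -0.28  0.75 -1.32]
```

View pics/y1.png

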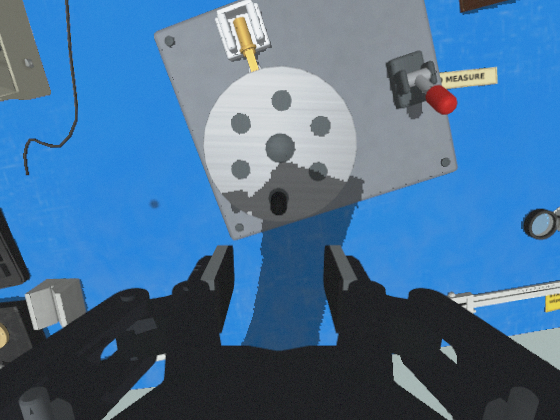

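The knob is at (278,203), the pointer at (243,35) and the red grip at (440,98). I'll compare the brass rod's end position with the first view.

```bash
python3 - <<'E'
from h import *
u=np.array([np.cos(.161),np.sin(.161)]);v=np.array([-u[1],u[0]]);C=np.array([.561,-.1045])
for n,box in(("w1",(340,130,420,180)),("y1",(205,0,280,80))):
    f=dict(np.load(n+".npz"));h=cv2.cvtColor(f["frame"],cv2.COLOR_RGB2HSV)
    m=(h[...,0]>12)&(h[...,0]<28)&(h[...,1]>120)&(h[...,2]>90)
    ys,xs=np.nonzero(m);k=(xs>box[0])&(xs<box[2])&(ys>box[1])&(ys<box[3]);xy=onz(f,np.c_[xs[k],ys[k]],.0425)[:,:2]-C
    a=xy@u;b=xy@v
    # width profile
    hist=[(round(t,4),round(np.ptp(b[(a>t)&(a<t+.002)]),4) if ((a>t)&(a<t+.002)).sum()>1 else 0) for t in np.arange(.064,.12,.003)]
    print(n,k.sum(),np.percentile(a,[0,1,50,99,100]).round(4),"y",b.mean().round(4),hist)
    # white bracket extents
    m=(h[...,1]<40)&(h[...,2]>170);ys,xs=np.nonzero(m);k=(xs>box[0])&(xs<box[2])&(ys>box[1])&(ys<box[3]);q=(onz(f,np.c_[xs[k],ys[k]],.046)[:,:2]-C);q=q[abs(q@v)<.02];q=q[(q@u)>.075];print(np.percentile(q@u,[0,1,50,99,100]).round(4))
    k=(xs>box[0])&(xs<box[2])
    hb=[(283,141)] if n=="w1" else [(280,148)]
    print("hub",onz(f,hb,.053))
    x,y=box[:2];cv2.imwrite(f"pics/p{n}.png",cv2.resize(f["frame"][box[1]:box[3],box[0]:box[2],::-1],(0,0),fx=7,fy=7,interpolation=cv2.INTER_CUBIC))
E
```

```text
w1 332 [0.0686 0.0692 0.088  0.1069 0.1073] y -0.0006 [(np.float64(0.064), 0), (np.float64(0.067), np.float64(0.002)), (np.float64(0.07), np.float64(0.0062)), (np.float64(0.073), np.float64(0.0061)), (np.float64(0.076), np.float64(0.0081)), (np.float64(0.079), np.float64(0.0092)), (np.float64(0.082), np.float64(0.0122)), (np.float64(0.085), np.float64(0.0084)), (np.float64(0.088), np.float64(0.0084)), (np.float64(0.091), np.float64(0.0083)), (np.float64(0.094), np.float64(0.0083)), (np.float64(0.097), np.float64(0.009)), (np.float64(0.1), np.float64(0.0083)), (np.float64(0.103), np.float64(0.0084)), (np.float64(0.106), np.float64(0.0073)), (np.float64(0.109), 0), (np.float64(0.112), 0), (np.float64(0.115), 0), (np.float64(0.118), 0)]
[0.0819 0.0826 0.1024 0.1204 0.1208]
hub [[ 0.56064573 -0.10446196  0.053     ]]
y1 570 [0.0683 0.069  0.0912 0.1099 0.1105] y -0.0013 [(np.float64(0.064), 0), (np.float64(0.067), np.float64(0.0045)), (np.float64(0.07), np.float64(0.0059)), (np.float64(0.073), np.float64(0.0061)), (np.float64(0.076), np.float64(0.0058)), (np.float64(0.079), np.float64(0.0066)), (np.float64(0.082), np.float64(0.0093)), (np.float64(0.085), np.float64(0.0127)), (np.float64(0.088), np.float64(0.0092)), (np.float64(0.091), np.float64(0.0089)), (np.float64(0.094), np.float64(0.0089)), (np.float64(0.097), np.float64(0.0094)), (np.float64(0.1), np.float64(0.0091)), (np.float64(0.103), np.float64(0.0094)), (np.float64(0.106), np.float64(0.0091)), (np.float64(0.109), np.float64(0.008)), (np.float64(0.112), 0), (np.float64(0.115), 0), (np.float64(0.118), 0)]
[0.0828 0.0833 0.1026 0.1204 0.121 ]
hub [[ 0.55891108 -0.10469547  0.053     ]]
```

View pics/pw1.png

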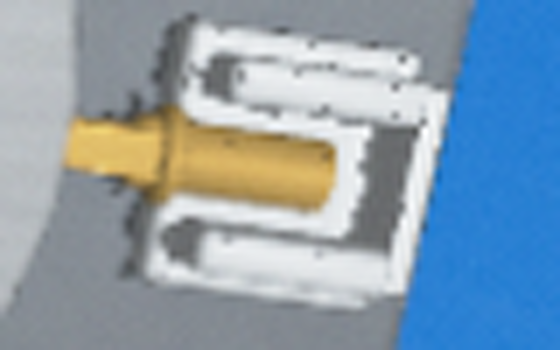

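View pics/py1.png

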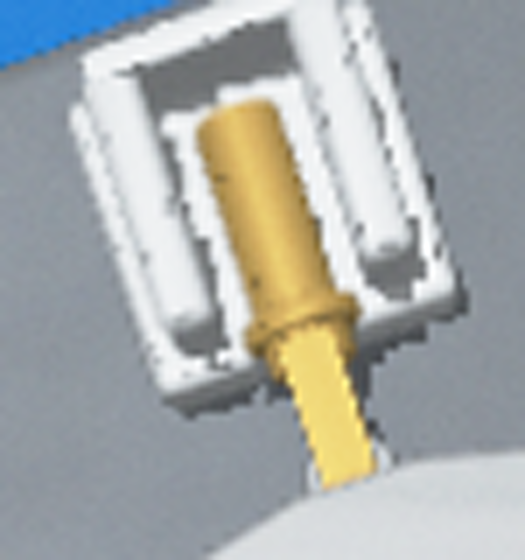

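The rod end moved 3.2 mm outward (0.1073 to 0.1105) against an unchanged bracket, so the pointer is at full lift. Next, the lever.

```bash
python3 - <<'E'
from h import *
u=np.array([np.cos(.161),np.sin(.161)]);v=np.array([-u[1],u[0]]);C=np.array([.5605,-.1045])
fs=[dict(np.load(n+".npz")) for n in("w1","y1")];uv=[]
for f in fs:
    k,l,s,c=cv2.connectedComponentsWithStats(red(f));i=1+np.argmax(s[1:,4]);uv.append(c[i]);print(s[i],c[i],onz(f,[c[i]],.081)[0])
p=tri(fs,uv);print("grip",p,"stand",(p[:2]-C)@u,(p[:2]-C)@v)
s=arm.get_state();R=cv2.Rodrigues(s["eef_rot"])[0]
g=C+(p[:2]-C)
print("tcp",s["eef_pos"],R.round(3))
E
```

```text
[253 264  23  20 299] [263.67892977 273.47157191] [ 0.57836493 -0.23268531  0.081     ]
[427  83  32  29 621] [442.58937198  97.34943639] [ 0.57865416 -0.23261604  0.081     ]
grip [ 0.57863098 -0.23406764  0.07813665] stand -0.002873885249814525 -0.13079849279008074
tcp [ 0.51582663 -0.09646233  0.19052878] [[ 0.986 -0.164  0.   ]
 [-0.164 -0.986  0.   ]
 [ 0.    -0.    -1.   ]]
```

```bash
python3 - <<'E'
from h import *
u=np.array([np.cos(.161),np.sin(.161)]);v=np.array([-u[1],u[0]]);C=np.array([.5605,-.1045])
f=dict(np.load("w1.npz"))
P=depthpts(f,[(313,304),(311,308),(380,312),(330,345),(305,340),(285,258),(280,245)]);print(np.c_[(P[:,:2]-C)@u,(P[:,:2]-C)@v,P[:,2]].round(3))
E
```

```text
[[ 0.066 -0.203  0.005]
 [ 0.063 -0.205  0.012]
 [ 0.157 -0.207  0.   ]
 [ 0.013 -0.035  0.304]
 [ 0.061 -0.245  0.023]
 [ 0.018 -0.124  0.049]
 [ 0.012 -0.115  0.036]]
```

jog_arm(targets=[{"travel": [0.42,0.63,0],"rotation": [0,0,0],"claw": 0.58},{"travel": [0.42,0.63,0],"rotation": [0,0,0],"claw": 0.58},{"travel": [0.42,0.63,0],"rotation": [0,0,0],"claw": 0.58},{"travel": [0.42,0.63,0],"rotation": [0,0,0],"claw": 0.58},{"travel": [0.42,0.63,0],"rotation": [0,0,0],"claw": 0.58},{"travel": [0,0,0],"rotation": [0,0,0],"claw": 0.58}])

```text
clock: 17.53
eef_pos: [0.5782, -0.2421, 0.1889]
eef_rot: [3.125, -0.269, 0.0]
force: [0.3, -0.6, 0.6]
width: 0.0502
```

jog_arm(targets=[{"travel": [0,0,0],"rotation": [0,0,-0.987],"claw": 0.58},{"travel": [0,0,0],"rotation": [0,0,-0.987],"claw": 0.58},{"travel": [0,0,0],"rotation": [0,0,-0.987],"claw": 0.58},{"travel": [0,0,0],"rotation": [0,0,-0.987],"claw": 0.58},{"travel": [0,0,0],"rotation": [0,0,-0.987],"claw": 0.58},{"travel": [0,0,0],"rotation": [0,0,-0.987],"claw": 0.58},{"travel": [0,0,0],"rotation": [0,0,-0.987],"claw": 0.58},{"travel": [0,0,0],"rotation": [0,0,-0.987],"claw": 0.58},{"travel": [0,0,0],"rotation": [0,0,-0.987],"claw": 0.58},{"travel": [0,0,0],"rotation": [0,0,-0.987],"claw": 0.58},{"travel": [0,0,0],"rotation": [0,0,-0.987],"claw": 0.58},{"travel": [0,0,0],"rotation": [0,0,-0.987],"claw": 0.58},{"travel": [0,0,0],"rotation": [0,0,-0.987],"claw": 0.58},{"travel": [0,0,0],"rotation": [0,0,-0.987],"claw": 0.58},{"travel": [0,0,0],"rotation": [0,0,-0.987],"claw": 0.58},{"travel": [0,0,0],"rotation": [0,0,-0.987],"claw": 0.58},{"travel": [0,0,0],"rotation": [0,0,0],"claw": 0.58}])

```text
clock: 18.95
eef_pos: [0.5769, -0.2343, 0.1886]
eef_rot: [-2.032, -2.391, -0.0]
force: [-0.0, -0.4, -0.0]
width: 0.0492
```

```bash
python3 st.py y2; python3 - <<'E'
from h import *
u=np.array([np.cos(.161),np.sin(.161)]);v=np.array([-u[1],u[0]]);C=np.array([.5605,-.1045])
s=arm.get_state();print((s["eef_pos"][:2]-C)@u,(s["eef_pos"][:2]-C)@v,cv2.Rodrigues(s["eef_rot"])[0].round(3))
E
```

```text
clk 18.95 pos [ 0.5769 -0.2343  0.1886] r 0.1307 ang -1.449 head-in -1.409 Ftool [-0.43 -0.09  0.04] w 0.0492 q [ 0.45  0.64 -0.17  1.64  0.13  0.88  0.39]
-0.004502737156459465 -0.13080809877168487 [[-0.156  0.988 -0.002]
 [ 0.988  0.156  0.002]
 [ 0.002 -0.002 -1.   ]]
```

View pics/y2.png

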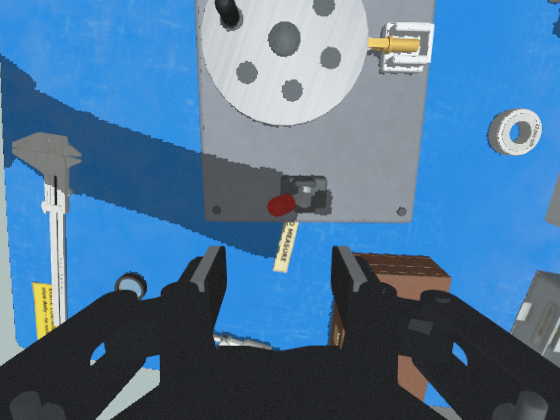

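jog_arm(targets=[{"travel": [0,0,0.6],"rotation": [0,0,0],"claw": 0.58},{"travel": [0,0,0.6],"rotation": [0,0,0],"claw": 0.58},{"travel": [0,0,0.6],"rotation": [0,0,0],"claw": 0.58},{"travel": [0,0,0.3],"rotation": [0,0,0],"claw": 0.58},{"travel": [0,0,0],"rotation": [0,0,0],"claw": 0.58}])

```text
clock: 19.42
eef_pos: [0.5755, -0.2338, 0.103]
eef_rot: [-2.036, -2.384, 0.004]
force: [0.1, 1.2, -0.2]
width: 0.0496
```

```bash
python3 st.py y3
```

```text
clk 19.42 pos [ 0.5755 -0.2338  0.103 ] r 0.1301 ang -1.459 head-in -1.414 Ftool [1.16 0.31 0.23] w 0.0496 q [ 0.43  0.75 -0.15  1.7   0.16  0.71  0.36]
```

View pics/y3.png

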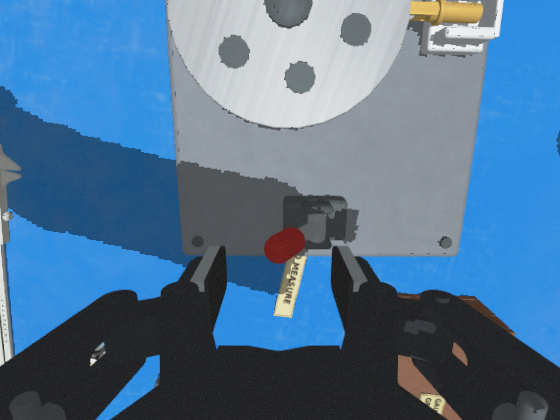

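The red grip (285,245) lies between the fingers at (215,265) and (345,265), with clearance on both sides. Descending.

jog_arm(targets=[{"travel": [0,0,0.3],"rotation": [0,0,0],"claw": 0.58},{"travel": [0,0,0.3],"rotation": [0,0,0],"claw": 0.58},{"travel": [0,0,0.3],"rotation": [0,0,0],"claw": 0.58},{"travel": [0,0,0],"rotation": [0,0,0],"claw": 0.58},{"travel": [0,0,0],"rotation": [0,0,0],"claw": 0.58}])

```text
clock: 19.88
eef_pos: [0.5774, -0.2346, 0.0697]
eef_rot: [-2.037, -2.389, 0.001]
force: [0.0, -0.5, 0.5]
width: 0.0493
```

jog_arm(targets=[{"travel": [0,0.06,0],"rotation": [0,0,0],"claw": 0.58},{"travel": [0,0.06,0],"rotation": [0,0,0],"claw": 0.58},{"travel": [0,0.06,0],"rotation": [0,0,0],"claw": 0.58},{"travel": [0,0.06,0],"rotation": [0,0,0],"claw": 0.58},{"travel": [0,0.06,0],"rotation": [0,0,0],"claw": 0.58},{"travel": [0,0.06,0],"rotation": [0,0,0],"claw": 0.58}])

```text
clock: 20.38
eef_pos: [0.5926, -0.2325, 0.0707]
eef_rot: [2.038, 2.39, 0.0]
force: [-0.6, -0.8, -0.3]
width: 0.0493
```

```bash
python3 st.py y4
```

```text
clk 20.38 pos [ 0.5926 -0.2325  0.0707] r 0.1318 ang -1.328 head-in -1.412 Ftool [-0.72 -0.7   0.28] w 0.0493 q [ 0.41  0.81 -0.14  1.68  0.17  0.67  0.34]
```

View pics/y4.png

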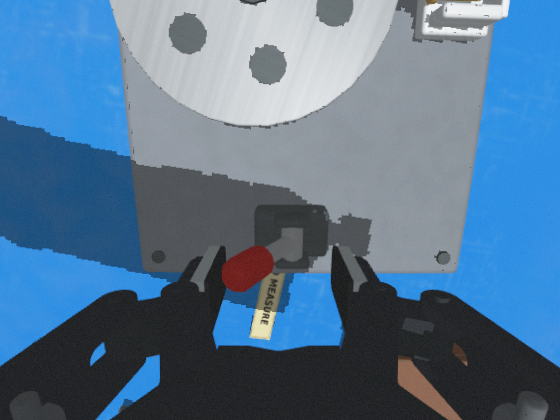

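The left pad is about to touch the red grip (245,268). I'll push gently toward stand +x.

jog_arm(targets=[{"travel": [0,0.05,0.04],"rotation": [0,0,0],"claw": 0.58},{"travel": [0,0.05,0.04],"rotation": [0,0,0],"claw": 0.58},{"travel": [0,0.05,0.04],"rotation": [0,0,0],"claw": 0.58},{"travel": [0,0.05,0],"rotation": [0,0,0],"claw": 0.58},{"travel": [0,0.05,0],"rotation": [0,0,0],"claw": 0.58}])

```text
clock: 20.85
eef_pos: [0.601, -0.2314, 0.0655]
eef_rot: [-2.038, -2.389, 0.003]
force: [-3.6, -1.1, 2.9]
width: 0.0501
```

jog_arm(targets=[{"travel": [0,0.05,0],"rotation": [0,0,0],"claw": 0.58},{"travel": [0,0.05,0],"rotation": [0,0,0],"claw": 0.58},{"travel": [0,0.05,0],"rotation": [0,0,0],"claw": 0.58},{"travel": [0,0.05,0],"rotation": [0,0,0],"claw": 0.58},{"travel": [0,0.05,0],"rotation": [0,0,0],"claw": 0.58}])

```text
clock: 21.27
eef_pos: [0.6126, -0.2292, 0.0658]
eef_rot: [2.038, 2.39, 0.001]
force: [-2.6, -1.1, 1.7]
width: 0.0494
```

```bash
python3 st.py y5
```

```text
clk 21.27 pos [ 0.6126 -0.2292  0.0658] r 0.1349 ang -1.179 head-in -1.412 Ftool [-0.65 -2.71 -1.65] w 0.0494 q [ 0.4   0.83 -0.14  1.63  0.16  0.69  0.34]
```

View pics/y5.png

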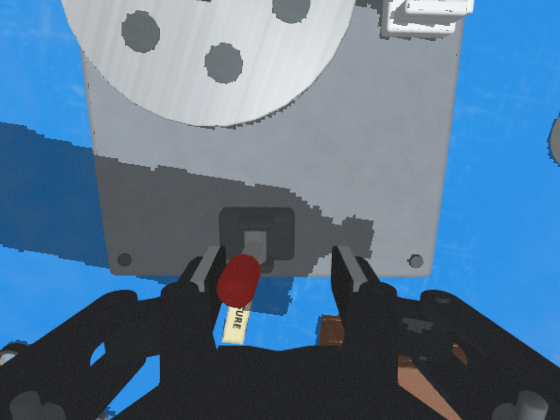

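The lever is now near upright, with the grip at (240,280) and about 3 N on it. Continuing.

jog_arm(targets=[{"travel": [0,0.05,0],"rotation": [0,0,0],"claw": 0.58},{"travel": [0,0.05,0],"rotation": [0,0,0],"claw": 0.58},{"travel": [0,0.05,0],"rotation": [0,0,0],"claw": 0.58},{"travel": [0,0.05,0],"rotation": [0,0,0],"claw": 0.58},{"travel": [0,0.05,0],"rotation": [0,0,0],"claw": 0.58}])

```text
clock: 21.73
eef_pos: [0.6217, -0.2277, 0.0657]
eef_rot: [-2.038, -2.39, 0.001]
force: [-3.2, 0.5, 2.3]
width: 0.0497
```

jog_arm(targets=[{"travel": [0,0.05,0],"rotation": [0,0,0],"claw": 0.58},{"travel": [0,0.05,0],"rotation": [0,0,0],"claw": 0.58},{"travel": [0,0,0],"rotation": [0,0,0],"claw": 0.58}])

```text
clock: 21.98
eef_pos: [0.6266, -0.227, 0.0657]
eef_rot: [2.037, 2.39, 0.001]
force: [-1.9, -1.2, 1.5]
width: 0.0493
```

```bash
python3 st.py y6
```

```text
clk 21.98 pos [ 0.6266 -0.227   0.0657] r 0.1390 ang -1.079 head-in -1.412 Ftool [-0.85 -2.04 -1.54] w 0.0493 q [ 0.39  0.85 -0.14  1.59  0.16  0.71  0.33]
```

View pics/y6.png

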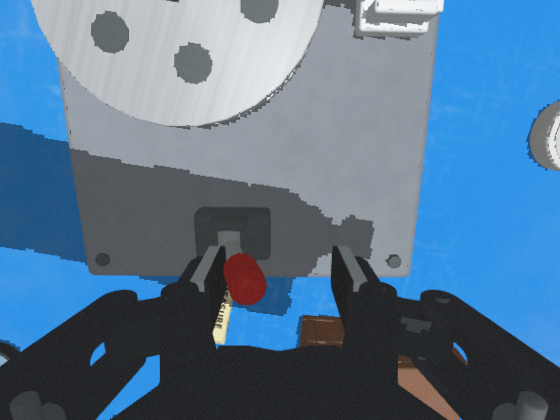

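jog_arm(targets=[{"travel": [0,0.03,0],"rotation": [0,0,0],"claw": 0.58},{"travel": [0,0.03,0],"rotation": [0,0,0],"claw": 0.58},{"travel": [0,0,0],"rotation": [0,0,0],"claw": 0.58}])

```text
clock: 22.28
eef_pos: [0.6283, -0.2267, 0.0656]
eef_rot: [-2.038, -2.391, -0.0]
force: [-1.3, -0.3, -0.1]
width: 0.0495
```

jog_arm(targets=[{"travel": [0,0.03,0],"rotation": [0,0,0],"claw": 0.58},{"travel": [0,0.03,0],"rotation": [0,0,0],"claw": 0.58},{"travel": [0,0,0],"rotation": [0,0,0],"claw": 0.58}])

```text
clock: 22.53
eef_pos: [0.6304, -0.2264, 0.0654]
eef_rot: [-2.038, -2.39, 0.0]
force: [-2.3, -0.8, -0.6]
width: 0.0495
```

```bash
python3 st.py y7
```

```text
clk 22.53 pos [ 0.6304 -0.2264  0.0654] r 0.1403 ang -1.053 head-in -1.412 Ftool [-0.4  -2.43  0.63] w 0.0495 q [ 0.38  0.85 -0.14  1.58  0.16  0.72  0.33]
```

View pics/y7.png

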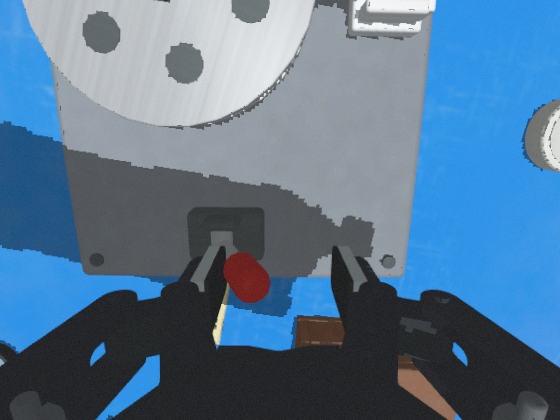

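jog_arm(targets=[{"travel": [0,0.03,0],"rotation": [0,0,0],"claw": 0.58},{"travel": [0,0.02,0],"rotation": [0,0,0],"claw": 0.58},{"travel": [0,0,0],"rotation": [0,0,0],"claw": 0.58}])

```text
clock: 22.83
eef_pos: [0.6322, -0.226, 0.0654]
eef_rot: [-2.038, -2.39, 0.001]
force: [-2.9, -0.6, -2.1]
width: 0.0494
```

jog_arm(targets=[{"travel": [0,0.03,0],"rotation": [0,0,0],"claw": 0.58},{"travel": [0,0,0],"rotation": [0,0,0],"claw": 0.58}])

```text
clock: 23.0
eef_pos: [0.6336, -0.2258, 0.0655]
eef_rot: [-2.038, -2.39, 0.0]
force: [-3.8, -1.2, -2.4]
width: 0.0497
```

jog_arm(targets=[{"travel": [0,0.03,0],"rotation": [0,0,0],"claw": 0.58},{"travel": [0,0,0],"rotation": [0,0,0],"claw": 0.58}])

```text
clock: 23.17
eef_pos: [0.6345, -0.2256, 0.0655]
eef_rot: [-2.038, -2.39, 0.001]
force: [-4.3, -0.6, -2.4]
width: 0.0495
```

```bash
python3 st.py y8
```

```text
clk 23.17 pos [ 0.6345 -0.2256  0.0655] r 0.1417 ang -1.026 head-in -1.412 Ftool [ 0.08 -4.34  2.37] w 0.0495 q [ 0.38  0.86 -0.14  1.57  0.16  0.73  0.33]
```

View pics/y8.png

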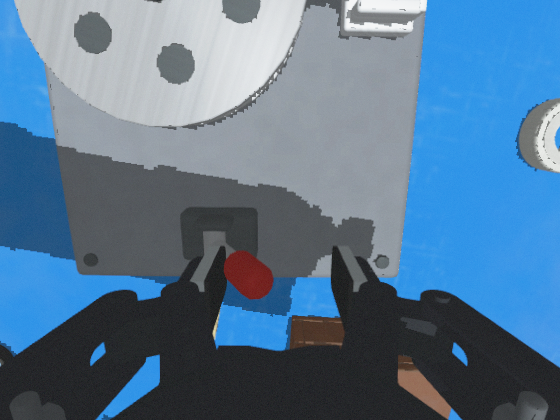

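jog_arm(targets=[{"travel": [0,0.03,0],"rotation": [0,0,0],"claw": 0.58},{"travel": [0,0,0],"rotation": [0,0,0],"claw": 0.58}])

```text
clock: 23.38
eef_pos: [0.6346, -0.2256, 0.0654]
eef_rot: [-2.037, -2.389, 0.003]
force: [-6.1, -1.0, -1.6]
width: 0.0497
```

jog_arm(targets=[{"travel": [0,0.03,0],"rotation": [0,0,0],"claw": 0.58},{"travel": [0,0,0],"rotation": [0,0,0],"claw": 0.58}])

```text
clock: 23.55
eef_pos: [0.6347, -0.2257, 0.0652]
eef_rot: [-2.036, -2.387, 0.005]
force: [-6.8, -0.6, -0.4]
width: 0.0495
```

```bash
python3 st.py y9
```

```text
clk 23.55 pos [ 0.6347 -0.2257  0.0652] r 0.1418 ang -1.024 head-in -1.412 Ftool [ 0.5  -6.84  0.45] w 0.0495 q [ 0.38  0.86 -0.14  1.56  0.16  0.74  0.33]
```

View pics/y9.png

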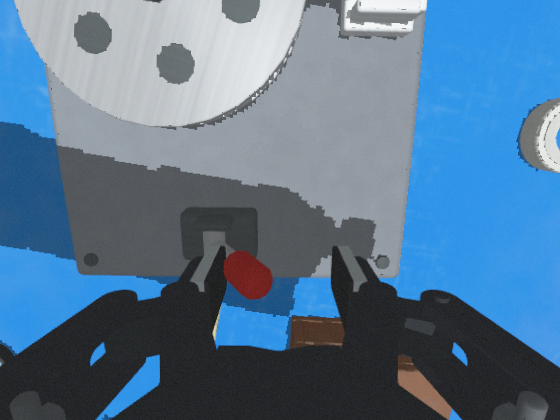

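The TCP stopped moving while the force rose to 6.8 N, so the lever is at its stop. Backing off and lifting clear.

jog_arm(targets=[{"travel": [0,-0.08,0],"rotation": [0,0,0],"claw": 0.58},{"travel": [0,-0.1,0],"rotation": [0,0,0],"claw": 0.6},{"travel": [0,-0.05,0],"rotation": [0,0,0],"claw": 0.6},{"travel": [0,0,0],"rotation": [0,0,0],"claw": 0.6},{"travel": [0,0,-0.4],"rotation": [0,0,0],"claw": 0.6},{"travel": [0,0,-0.7],"rotation": [0,0,0],"claw": 0.6},{"travel": [0,0,-0.7],"rotation": [0,0,0],"claw": 0.6},{"travel": [0,0,-0.7],"rotation": [0,0,0],"claw": 0.6},{"travel": [0,0,-0.7],"rotation": [0,0,0],"claw": 0.6},{"travel": [0,0,-0.4],"rotation": [0,0,0],"claw": 0.6},{"travel": [0,0,0],"rotation": [0,0,0],"claw": 0.6},{"travel": [0,0,0],"rotation": [0,0,0],"claw": 0.6}])

```text
clock: 24.6
eef_pos: [0.6295, -0.2267, 0.2113]
eef_rot: [2.036, 2.388, 0.003]
force: [-0.5, 0.5, -0.9]
width: 0.0513
```

```bash
python3 st.py z1; python3 - <<'E'
from h import *
u=np.array([np.cos(.161),np.sin(.161)]);v=np.array([-u[1],u[0]]);C=np.array([.5605,-.1045])
f=arm.grab_frame("wrist");np.savez("z1.npz",**f)
k,l,s,c=cv2.connectedComponentsWithStats(red(f));i=1+np.argmax(s[1:,4]);p=onz(f,[c[i]],.081)[0][:2];print("grip px",c[i],"stand",(p-C)@u,(p-C)@v)
h=cv2.cvtColor(f["frame"],cv2.COLOR_RGB2HSV)
m=((h[...,0]>12)&(h[...,0]<28)&(h[...,1]>120)&(h[...,2]>90)).astype(np.uint8)
ys,xs=np.nonzero(m);xy=onz(f,np.c_[xs,ys],.0425)[:,:2]-C;k=(abs(xy@v)<.012)&(xy@u>.06)&(xy@u<.13);print("brass",np.percentile(xy[k]@u,[0,50,100]),k.sum())
E
```

```text
clk 24.60 pos [ 0.6295 -0.2267  0.2113] r 0.1401 ang -1.060 head-in -1.412 Ftool [ 0.59 -0.41  0.89] w 0.0513 q [ 0.4   0.68 -0.17  1.48  0.12  0.99  0.36]
grip px [269.63101604 198.05614973] stand 0.04003411555847495 -0.13015056935451833
brass [0.06805657 0.09103615 0.11164996] 507
```

View pics/z1.png

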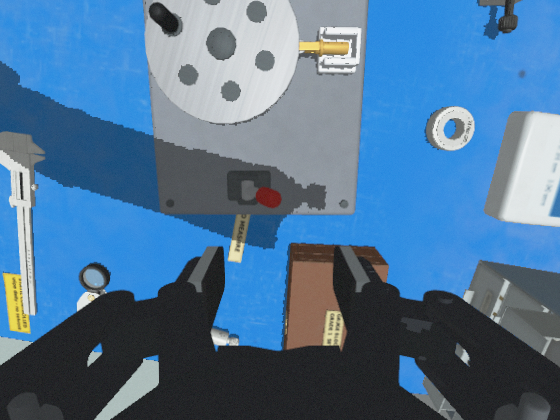

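The grip is now at stand x = +40 mm, a 43 mm swing of the 43.9 mm possible. The rod end is still pushed out and the gripper is clear. Handing in.

```bash
python3 -c "
from cell import arm
print(arm.finish_job())"
```

```text
the job is handed in; nothing more can be done
None
```

I found the pulley's high spot, left it standing at the pointer, and swung the red lock lever over to its stop. The job was handed in at about 24.7 s. No verdict was reported.

**Finding the high spot:** I held the knob loosely between the fingers without squeezing and cranked at up to about 0.7 rad/s. I felt the high spot from both directions and took the point where the force readings mirrored each other. Four matching force levels gave 2.93 to 2.95 rad for the knob's direction in the world frame.

**Checks on the pulley:**
- **Standing free:** with the fingers clear of the knob, the pulley stayed put at about zero force.
- **Pointer:** in the wrist view the pointer's rod end had moved back 3.2 mm from its starting position, with the bracket unmoved.
- **After the lever swing:** the rod end was still out, reading 0.1116 m against 0.1105 m just before. That small difference is within measuring error.

**Lever:** the highest force I read while pushing was about 7 N, at the stop. The grip moved 43 mm of a possible 43.9 mm, which puts it at about 1.07 to 1.1 rad.

**What disagreed:**
- **Friction:** the forces at the knob suggested more drag than the stated 1.3 N, about 2.5 to 3 N when comparing the two directions. Single readings also carried roughly 0.5 to 1 N of noise. That is why I relied on the mirrored readings and the pointer picture rather than on a force threshold.
- **Hub position:** the scene and side cameras differed by about 8 mm, so I used the wrist camera instead.

I did not measure the micrometer or the V-block again at the end. The fingers and gripper never went near either of them.

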